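# Stow the washed galley things before sailing

## Task

Stow the washing-up before we sail: stand the chopping board and the white lid from the drainer on edge in the teak rack, the board in the wide slot and the lid in the empty narrow slot, each pushed right down and roughly centred along its slot. Hang the mug by its handle on the hook of the mug stand; it may still swing. Leave the lid that is already in the rack and the tins, jars and other things round about where they are.

Things in the scene. Friction and masses are not known exactly. Their poses are not given: they have to be found in the camera images.
- board: Thick pale wooden chopping board, dark groove on its faces: a square slab 20 mm thick (its x) x 130 (y) x 130 mm (z), about 0.2 kg. Origin at its centre. It starts leaning in one bay of the drainer, its z axis pointing up the slope to the middle of its upper edge, 65 mm away.
- lid: Plain white plastic storage-box lid: a square slab 10 mm thick (its x) x 110 (y) x 110 mm (z), about 0.09 kg. Origin at its centre. It starts leaning in the other bay of the drainer, its z axis pointing up the slope to the middle of its upper edge, 55 mm away.
- drainer: Steel draining stand, 200 (x) x 160 (y) mm, fixed; origin at the centre of its underside, z up. Two bays 90 mm apart along x; what stands in them leans 27 degrees from vertical, upper edge towards the stand's -x, against sloping bars that reach 65 mm up its -x face; a 6 mm lip at the foot of the other face. Which item is in which bay varies.
- rack: Foot plate of the teak slotted rack, 116 x 176 x 6 mm; origin at the centre of its underside, z up, fixed. Three slot blocks stand side by side on it along its y axis, 54 mm from slot to slot, in an order that varies.
- slot_wide: The block with the wide slot, empty: for the chopping board. A brown teak block, fixed, 100 (x) x 52 (y) x 60 mm high, with one slot 27 mm wide (y) and 52 mm deep along x through its middle, open at both ends. Origin at the centre of its underside; slot floor 8 mm above it, mouth 60 mm above it.
- slot_narrow: The block with the empty narrow slot: for the lid. A brown teak block, fixed, 100 (x) x 52 (y) x 60 mm high, with one slot 17 mm wide (y) and 52 mm deep along x through its middle, open at both ends. Origin at the centre of its underside; slot floor 8 mm above it, mouth 60 mm above it.
- slot_taken: The block with the narrow slot that is already in use. A brown teak block, fixed, 100 (x) x 52 (y) x 60 mm high, with one slot 17 mm wide (y) and 52 mm deep along x through its middle, open at both ends. Origin at the centre of its underside; slot floor 8 mm above it, mouth 60 mm above it. The stowed lid stands in it.
- stowed_lid: A white plastic lid already put away on edge in its narrow slot: 10 mm thick (its x axis) x 100 x 100 mm, origin at its centre. Loose. To be left alone.
- mug: Blue enamel mug, upright: 64 mm across, 85 mm high, wall 3 mm, about 0.16 kg. Origin at the centre of its underside, z up to the mouth. Handle on its +y side: a loop of 8 mm round bar in the y-z plane, reaching out to y = 70 mm; the opening in it spans y = 32 to 62, z = 20 to 72 mm.
- mug_eye (a point): The middle of the opening in the mug's handle: 47 mm along y and 46 mm along z from the mug's origin, same axes as the mug.
- mug_stand: Steel mug stand, fixed. Origin at table height below the middle of its hook, z up. Foot 110 mm across, 12 high, centred at x = 30 mm; post 14 mm across, 200 high at x = 55. The hook, 8 mm round bar, runs from the post's top to -x: down to a level saddle (bar centre z = 170, x = 20 to -20), then up to its tip (x = -45, z = 188).
- hook_mid (a point): Top of the hook's saddle, 174 mm above the stand's origin; x points along the hook towards the post.
- tin: An upright food tin, 66 mm across and 100 mm high, behind the rack; origin at the centre of its underside, z up. To be left alone.
- jar: An amber glass jar, 64 mm across and 85 mm high, between the robot and the rack; origin at the centre of its underside, z up. To be left alone.
- oil: A green glass oil bottle, 58 mm across and 200 mm high, behind the drainer; origin at the centre of its underside, z up. To be left alone.
- spice: A small spice jar, 48 mm across and 90 mm high, between the robot and the drainer; origin at the centre of its underside, z up. To be left alone.
- tray: An empty open white plastic tray, 70 x 110 x 40 mm (x, y, z), beside the drainer; origin at the centre of its underside, z up. To be left alone.
- mill: A dark wooden pepper mill, 52 mm across and 130 mm high, behind the mug stand; origin at the centre of its underside, z up. To be left alone.
There are look-alikes about, which are no part of the job. Several things have the shape of the board; the one meant has the colours described above.

How it is judged:
At the end, for the whole second after the job is handed in: Board in the wide slot, lid in the empty narrow one, on edge, down to 5 mm, centred to 30 mm, square to 0.2 rad, at rest. Mug on the hook, it may swing: bar through its handle loop (loop middle within 35 mm sideways, 0 to 49 mm below the saddle top, tip to post), foot over 40 mm up (z of board in the frame of slot_wide between 0.067 and 0.078 m and x of board in the frame of slot_wide between -0.03 and 0.03 m and y of board in the frame of slot_wide between -0.015 and 0.015 m and angle between the x axis of board and the y axis of slot_wide, either way round below 0.2 rad and linear speed of each of board, lid below 0.02 m/s and z of lid in the frame of slot_narrow between 0.057 and 0.068 m and x of lid in the frame of slot_narrow between -0.03 and 0.03 m and y of lid in the frame of slot_narrow between -0.015 and 0.015 m and angle between the x axis of lid and the y axis of slot_narrow, either way round below 0.2 rad and z of mug_eye in the frame of mug_stand between 0.125 and 0.174 m and x of mug_eye in the frame of mug_stand between -0.045 and 0.05 m and y of mug_eye in the frame of mug_stand between -0.035 and 0.035 m and height (world z) of mug above 0.04 m); the robot touches nothing.
It fails at once if a bystander is shifted by more than 30 mm (distance of any of tin, jar, oil, spice, tray, mill from where it was at the start of the episode above 0.03 m).
It fails at once if the lid already stowed in the rack is shifted by more than 20 mm (distance of stowed_lid from where it was at the start of the episode above 0.02 m).
It also fails if it takes over 72 s, if anything falls off the work surface, if the arm or the gripper's body presses on something with over 40 N, if the wrist force passes 120 N, or if a joint passes its speed limit or range.

## Robot

A 6-joint arm with a two-finger parallel gripper is mounted at the origin on the work surface. World frame = base frame: x ahead of the robot, y to its left, z up, the work surface at z = 0. Lengths are in m, angles in rad, forces in N, time in s.
With the tool pointing down it reaches from about 0.3 to 0.875 m from the base axis. Payload 6.4 kg.
Tool frame: the origin (TCP) lies on the centre line of the jaws, within the pads' length; the fingertips stand arm.tip_extent ahead of it and the grasp point (between the pads) lies 3 mm ahead of it (arm.tip_extent is the distance from the TCP to the fingertips, in m); z points along the fingers, y is the line along which they close (so a half turn about z gives the same grasp; the last joint's range is limited). The gripper opens to 88 mm and grips with 3 to 60 N. Pads are 18 mm wide; open, the fingers measure 123 mm over their backs; the gripper's body (75 mm by 187 mm) begins 45 mm behind the grasp point.
Start: joints at [0.945, 0.181, 1.607, -0, 1.354, -0.206], TCP at [0.234, 0.525, 0.261] pointing down, gripper open.
Joint ranges: [-2.99, 2.99], [-0.89, 2.07], [0.3, 2.58], [-1.14, 4.28], [0, 2.63], [-3.12, 3.12]. Speed limits (rad/s): [2.57, 2.57, 3.01, 3.14, 3.14, 3.14].

## Interface

Orientations are given as [roll, pitch, yaw] about the fixed x, y, z axes, in that order (R = Rz(yaw) Ry(pitch) Rx(roll)).
In Python, from plant import arm, cams gives the robot as it stands.
- The arm moves only by the tool apply_moves, never from a script. Its argument "targets" is one flat list of numbers, 6 for each row, row after row: the shift along the tool's x, y, z in m, then the turn, a rotation vector about the tool's x, y, z in degrees. In form: [x, y, z, rx, ry, rz, x, y, z, rx, ry, rz, ...]. A call has 1 to 5 rows; each row shifts and turns the commanded pose from where the row before left it, along the tool's axes as they then stand; what a row does not reach is not made up. A row lasts 1/8 s, in which the tool goes at most 62.5 mm and 10.7 degrees, less where a joint would pass 70% of its speed; a pose out of reach is approached as far as the arm can. A call with a gripper value outside its range is refused whole. "grip" is the opening, from -1 (shut) to 1 (fully open), set as the call begins (left out, the last holds). The fingers move at their own pace and stop on an object; the grip force is fixed at half the most. Time passes only in rows, so rows that do not move let the fingers close. It gives the time, the measured TCP pose, the force, the opening and the grip force at its end, in the units of the state.
- arm.sense(): the state, without advancing time (a new reading comes with each control period).
- cams.grab_frame(name): name is "side" or "top"; returns (picture, depth): 480x640x3 uint8, red, green, blue; 480x640 float32, m along the optical axis (not along the pixel's ray), 0 where there is no reading.
- cams.calibration(name): a dict with "fx", "fy", "cx", "cy" (pixels), "dist" ([k1, k2, p1, p2, k3] as OpenCV has them; the pictures are not rectified), "R" (3x3) and "t" (3): a world point X has camera coordinates R X + t. Camera axes: x right, y down, z forward; pixel columns grow to the right and rows downward; lengths in m; the calibration is good to about 2 mm. A picture is of the moment at which its call begins. calibration takes no time and is no camera call.
- arm.hand_in(): hands the job in; it is judged then, once.
Trained networks look in the newest picture that a camera, given by its name, has taken for a name from the list of things; names that differ only in an ending like _2 or _b are one class to them, and where a whole thing is asked for, a point or a joint stands for the part that bears it (a point fixed in the world has none). Each returns a list of dicts, best first, with "p" (0 to 1); they miss things now and then, are a little off and sometimes report something else, mostly with a low value. They report only what shows in the picture. A call takes as long as a camera call. They do not tell look-alikes from the thing itself.
- cams.find_in(camera, thing): "uv" ([column, row] in pixels, amid what is visible of it).
The state is a dict: "clock": time; "joints": joint angles; "joint_velocities": joint speeds; "joint_torque": joint torques, N m; "position": TCP position; "orientation": TCP orientation; "wrist_force": force on the tool from outside, world axes, zero at the start; "moment": the same for the moment, N m; "opening": opening from 0.0 (shut) to 1.0 (fully open); "finger_force": force on a finger pad.
Only numpy, scipy, OpenCV 4.12 (cv2) and the standard library are available. Lean on these libraries where they do the work, as an engineer would, in place of code of your own. Each camera call takes 0.05 s, during which the arm holds its last target. There are 200 camera calls.

## Working session

There is one attempt and no reset: what is moved stays moved. The work goes in short steps, Python scripts to look and compute and a tool call to move; the robot and the scene stay as the last step left them, time stands still between calls to the robot, and variables do not carry over. Pictures are saved under pics/ and viewed, at most 10 in all, crops included, and the job is handed in when it is done.

Besides the shell and the picture viewer there is one more tool, called after "Request:" by a JSON object that holds its "name" and its "arguments". apply_moves: Moves the arm, as the interface text tells. Its arguments: {"type":"object","properties":{"targets":{"type":"array"},"grip":{"type":"number"}},"required":["targets"]}

```bash
ls; mkdir -p pics; cat > h.py <<'E'
import numpy as np, cv2
from plant import arm, cams
def grab(n):
    im,d=cams.grab_frame(n); np.savez(f'{n}.npz',im=im,d=d); return im,d
def pts(n,d):
    c=cams.calibration(n); K=np.array([[c['fx'],0,c['cx']],[0,c['fy'],c['cy']],[0,0,1.]])
    v,u=np.mgrid[:480,:640]; uv=np.stack([u,v],-1).reshape(-1,1,2).astype(float)
    n_=cv2.undistortPoints(uv,K,np.array(c['dist'],float)).reshape(480,640,2)
    X=np.dstack([n_*d[...,None],d]); W=(X-np.array(c['t']))@np.array(c['R'])
    W[d==0]=np.nan; return W
E
cat > a.py <<'E'
from h import *
ims=[]
for n in('side','top'):
    im,d=grab(n); W=pts(n,d); cv2.imwrite(f'pics/{n}0.png',im[...,::-1])
    c=cams.calibration(n); print(n,'cam at',-np.array(c['R']).T@np.array(c['t']))
    for t in 'board lid drainer rack slot_wide slot_narrow slot_taken stowed_lid mug mug_stand tin jar oil spice tray mill'.split():
        r=cams.find_in(n,t)[:3]
        print(t,[(np.round(x['uv']).astype(int).tolist(),round(x['p'],2),np.round(W[int(x['uv'][1]),int(x['uv'][0])],3).tolist()) for x in r])
print(arm.sense(), arm.tip_extent)
E
python3 a.py
```

```text
pics
side cam at [ 0.3250457  -0.84898204  1.04470971]
board [([294, 203], 0.71, [0.472, 0.22, 0.146]), ([257, 350], 0.65, [0.312, -0.168, 0.018]), ([230, 205], 0.61, [0.285, 0.403, 0.02])]
lid [([320, 201], 0.61, [0.553, 0.243, 0.122]), ([354, 371], 0.52, [0.514, -0.321, 0.097])]
drainer [([312, 219], 0.84, [0.54, 0.288, 0.008]), ([334, 342], 0.73, [0.499, -0.2, 0.043])]
rack [([331, 396], 0.65, [0.466, -0.321, 0.005]), ([402, 280], 0.55, [0.718, -0.057, 0.062])]
slot_wide [([336, 362], 0.93, [0.493, -0.251, 0.029])]
slot_narrow [([336, 342], 0.62, [0.502, -0.199, 0.04])]
slot_taken [([356, 391], 0.65, [0.518, -0.342, 0.043])]
stowed_lid [([354, 374], 0.57, [0.514, -0.322, 0.09])]
mug [([300, 276], 0.88, [0.457, 0.04, 0.026])]
mug_stand [([364, 280], 0.72, [0.634, 0.001, 0.012])]
tin [([400, 361], 0.62, [0.625, -0.316, 0.097])]
jar []
oil [([350, 179], 0.67, [0.677, 0.361, 0.094])]
spice [([266, 224], 0.91, [0.389, 0.232, 0.064])]
tray [([293, 184], 0.65, [0.512, 0.488, 0.002])]
mill [([400, 277], 0.81, [0.713, -0.058, 0.073])]
top cam at [0.33446334 0.01772449 1.50154215]
board [([
[... 1134 characters left out ...]
array([ 9.44705142e-01,  1.80797576e-01,  1.60705527e+00,  4.67362107e-06,
        1.35382275e+00, -2.06262842e-01]), 'joint_velocities': array([-1.30736537e-05,  3.65286112e-03, -1.08021588e-03,  3.45110149e-04,
       -1.34680011e-03, -2.92007079e-04]), 'joint_torque': array([ 3.46874804e-04, -4.33837259e+01, -3.42159462e+01,  7.04414584e-02,
        3.10150255e-02,  3.02877220e-05]), 'position': array([0.23432463, 0.52506788, 0.26068907]), 'orientation': array([-3.14151241e+00, -2.14536788e-05,  2.72176330e+00]), 'wrist_force': array([-0.97721615,  0.24260589, -0.12258906]), 'moment': array([ 0.01433799, -0.03168527, -0.01483175]), 'finger_force': 0.0, 'opening': 0.9977329380084098} 0.022
```

View pics/top0.png

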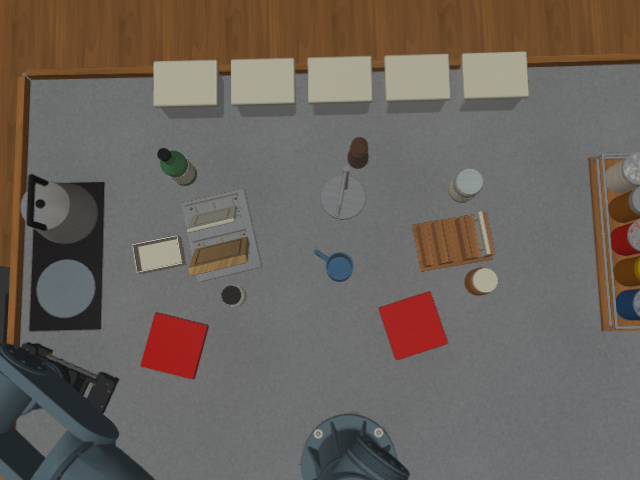

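View pics/side0.png

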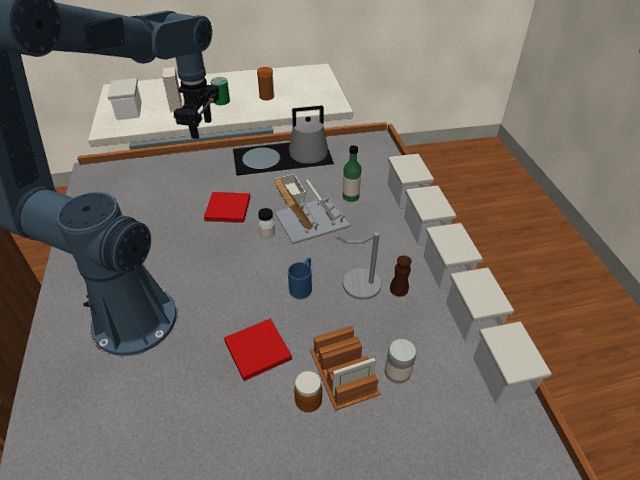

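The top view shows the pale board leaning at (219,256), the white lid at (213,216) and the mug at (340,267) with its handle at (320,253). The stand is at (343,197) and the rack at (453,241), with the stowed lid in its right block. Board-shaped candidates are the red squares at (413,327) and (174,349) and the pale wooden slab at (219,256). Only the slab matches "pale wood, dark groove", so I'll confirm it in a crop.

```bash
cat > b.py <<'E'
from h import *
W={};I={}
for n in('side','top'):
    z=np.load(f'{n}.npz'); I[n]=z['im']; W[n]=pts(n,z['d'])
a=cv2.resize(I['top'][180:290,170:270],None,fx=4,fy=4,interpolation=cv2.INTER_CUBIC)
b=cv2.resize(I['top'][190:300,405:505],None,fx=4,fy=4,interpolation=cv2.INTER_CUBIC)
s=cv2.resize(I['side'][165:250,255:365],(400,309),interpolation=cv2.INTER_CUBIC)
cv2.imwrite('pics/crop.png',cv2.resize(np.hstack([a,b]),(800,440))[...,::-1])
def sel(n,lo,hi):
    w=W[n]; m=np.all((w>lo)&(w<hi),-1); return w[m],I[n][m].astype(int),np.argwhere(m)
for n in W:
    p,c,_=sel(n,[.3,-.05,-.02],[.6,.25,.02]); print(n,'table z',np.nanmedian(p[:,2]))
    # rack: block tops
    p,c,_=sel(n,[.40,-.42,.052],[.60,-.12,.068]); br=(c[:,0]>c[:,2]+30)
    p=p[br]; r=cv2.minAreaRect(p[:,:2].astype(np.float32)); print(n,'racktop',len(p),r,np.median(p[:,2]))
    p,c,_=sel(n,[.40,-.45,.002],[.60,-.10,.01]); br=(c[:,0]>c[:,2]+30)
    if br.sum()>5: print(n,'foot',br.sum(),cv2.minAreaRect(p[br][:,:2].astype(np.float32)))
    # mug
    w=W[n]; im=I[n].astype(int); m=(im[...,2]>im[...,0]+40)&(w[...,0]>.38)&(w[...,0]<.55)&(np.abs(w[...,1]-.03)<.12)
    p=w[m]; rim=p[p[:,2]>.078]; c0,R0=cv2.minEnclosingCircle(rim[:,:2].astype(np.float32)); print(n,'rim',len(rim),c0,R0,'zmax',np.percentile(p[:,2],98))
    d=np.linalg.norm(p[:,:2]-c0,axis=1); h=p[(d>.045)&(p[:,2]>.03)]; print(n,'handle',len(h),h.mean(0),h[np.argmax(np.linalg.norm(h[:,:2]-c0,axis=1))])
    # stand
    p,c,_=sel(n,[.48,-.12,.15],[.72,.12,.22]); 
    if len(p)>4:
        q=p[:,:2].mean(0); u,sv,vt=np.linalg.svd(p[:,:2]-q); print(n,'hook',len(p),q,vt[0]); t=(p[:,:2]-q)@vt[0]; o=np.argsort(t); print(np.round(p[o][::max(1,len(o)//12)],3).tolist())
    p,c,_=sel(n,[.48,-.12,.008],[.72,.12,.02]); print(n,'standfoot',cv2.minEnclosingCircle(p[:,:2].astype(np.float32)))
    p,c,_=sel(n,[.42,.15,.002],[.66,.40,.2]); np.save(f'dr_{n}.npy',np.hstack([p,c]))
    for lab,cm in(('board',(c[:,0]>c[:,2]+30)),('lid',(c.min(1)>165)&(c[:,0]-c[:,2]<30))):
        q=p[cm&(p[:,2]>.02)]; q0=np.median(q,0); 
        for _ in range(5):
            nn=np.linalg.svd(q-q.mean(0))[2][2]; e=np.abs((q-q.mean(0))@nn); q=q[e<max(.004,2*e.std())]
        nn*=np.sign(nn[2]); print(n,lab,len(q),'mean',q.mean(0),'n',nn,'min',q.min(0),'max',q.max(0), 'tilt',np.degrees(np.arcsin(nn[2])),'yaw',np.degrees(np.arctan2(nn[1],nn[0])))
    p,c,_=sel(n,[.40,.13,.001],[.68,.42,.012]); q=p[(np.abs(c[:,0]-c[:,2])<25)]; print(n,'drainer',cv2.minAreaRect(q[:,:2].astype(np.float32)))
E
python3 b.py
```

```text
side table z -0.001957673931092598
side racktop 1612 ((0.4765530526638031, -0.26759403944015503), (0.1701628863811493, 0.1625509411096573), 6.746294021606445) 0.06399376564417028
side foot 465 ((0.5044273734092712, -0.28710266947746277), (0.16998916864395142, 0.1710726022720337), 75.84049224853516)
side rim 71 (0.4568208158016205, 0.01882358267903328) 0.041711848229169846 zmax 0.08537312448009338
side handle 10 [0.4868187  0.06087213 0.05244373] [0.48814877 0.06469995 0.05561781]
side hook 210 [ 0.61795737 -0.00421551] [-0.97489843  0.22265006]
[[0.655, -0.013, 0.179], [0.652, -0.012, 0.183], [0.649, -0.016, 0.183], [0.647, -0.012, 0.184], [0.645, -0.011, 0.183], [0.642, -0.011, 0.184], [0.632, -0.007, 0.186], [0.621, -0.003, 0.177], [0.606, -0.002, 0.168], [0.592, -0.002, 0.174], [0.578, 0.006, 0.173], [0.565, 0.01, 0.183], [0.551, 0.007, 0.188]]
side standfoot ((0.5999006032943726, -0.03226354718208313), 0.12365039438009262)
side board 190 mean [0.4782949  0.25917366 0.10673478] n [0.85196534 0.12365999 0.50878608] min [0.44200665 0.21086196 0.02996199] max [0.5286546  0.34872378 0
[... 1614 characters left out ...]
vide(arrmean, div, out=arrmean,
  ret = ret.dtype.type(ret / rcount)
b.py:32: RuntimeWarning: Mean of empty slice.
  nn*=np.sign(nn[2]); print(n,lab,len(q),'mean',q.mean(0),'n',nn,'min',q.min(0),'max',q.max(0), 'tilt',np.degrees(np.arcsin(nn[2])),'yaw',np.degrees(np.arctan2(nn[1],nn[0])))
Traceback (most recent call last):
  File "b.py", line 32, in <module>
    nn*=np.sign(nn[2]); print(n,lab,len(q),'mean',q.mean(0),'n',nn,'min',q.min(0),'max',q.max(0), 'tilt',np.degrees(np.arcsin(nn[2])),'yaw',np.degrees(np.arctan2(nn[1],nn[0])))
                                                                         ~~~~~^^^
ValueError: zero-size array to reduction operation minimum which has no identity
```

View pics/crop.png

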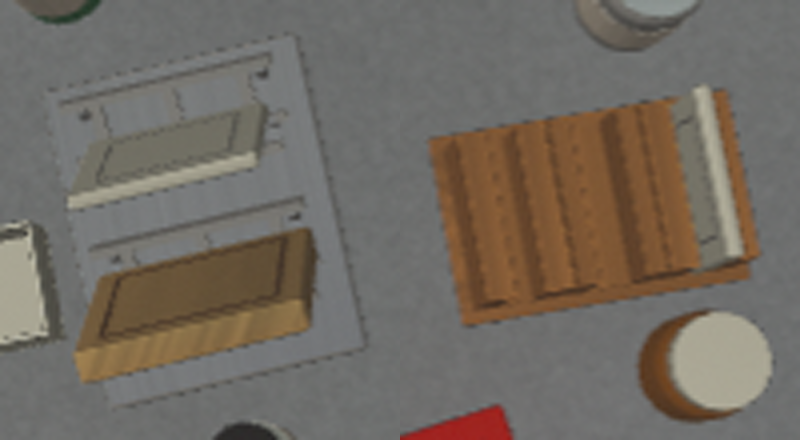

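The crop confirms the choice: the slab in the near bay is pale wood with a dark groove, and the white lid is in the far bay. The stowed lid is in the rack's right-hand block. Next I'll refine the slot profile, the slab poses and the mug.

```bash
cat > c.py <<'E'
from h import *
np.set_printoptions(precision=4,suppress=True)
W={};I={}
for n in('side','top'):
    z=np.load(f'{n}.npz'); I[n]=z['im'].astype(int); W[n]=pts(n,z['d'])
# rack profile
yaw=np.radians(8.2); ex=np.array([np.cos(yaw),np.sin(yaw)]); ey=np.array([-ex[1],ex[0]]); c0=np.array([.4846,-.2663])
for n in W:
    p=W[n].reshape(-1,3); q=(p[:,:2]-c0); u=q@ex; v=q@ey
    m=(np.abs(u)<.04)&(np.abs(v)<.095)
    print(n,[ (int(b*1000),int(np.nanmin(p[m&(np.abs(v-b)<.0015),2])*1000),int(np.nanmax(p[m&(np.abs(v-b)<.0015),2])*1000)) for b in np.arange(-.09,.091,.003) if (m&(np.abs(v-b)<.0015)).any()])
    # fine yaw: block wall edges and foot edges
    im=I[n].reshape(-1,3); br=(im[:,0]>im[:,2]+25)&(np.abs(u)<.08)&(np.abs(v)<.11)
    for zz in((.002,.012),(.05,.075)):
        k=br&(p[:,2]>zz[0])&(p[:,2]<zz[1]); print(n,zz,k.sum(),'u',np.percentile(u[k],[.5,2,98,99.5]),'v',np.percentile(v[k],[.5,2,98,99.5]))
# slabs, from top: points grouped by depth in drainer region
for n in W:
    p=W[n].reshape(-1,3); im=I[n].reshape(-1,3)
    m=(p[:,0]>.4)&(p[:,0]<.68)&(p[:,1]>.17)&(p[:,1]<.40)&(p[:,2]>.025)
    p=p[m]; im=im[m]
    bd=im[:,0]>im[:,2]+30
    for lab,cm in(('board',bd),('rest',~bd)):
        P=p[cm]; best=None; rng=np.random.default_rng(0)
        for _ in range(2000):
            t=P[rng.choice(len(P),3,False)]; nn=np.cross(t[1]-t[0],t[2]-t[0]); L=np.linalg.norm(nn)
            if L<1e-5: continue
            nn/=L; nn*=np.sign(nn[0])
            if not(.3<nn[2]<.6): continue
            k=np.abs((P-t[0])@nn)<.003
            if best is None or k.sum()>best.sum(): best=k
        q=P[best]; 
        if best is None: continue
        g=q.mean(0); nn=np.linalg.svd(q-g)[2][2]; nn*=np.sign(nn[0])
        h=np.array([-nn[1],nn[0],0]); h/=np.linalg.norm(h); s=np.cross(nn,h)
        a=(q-g)@h; b=(q-g)@s
        print(n,lab,len(q),'g',g,'n',nn,'tilt',np.degrees(np.arcsin(nn[2])),'yaw',np.degrees(np.arctan2(nn[1],nn[0])),'a',np.percentile(a,[1,99]),'b',np.percentile(b,[1,99]))
        print('  top pt',g+h*np.percentile(a,[1,99]).mean()+s*np.percentile(b,99.5), 'h',h,'s',s)
# drainer base rect by colour grey lighter than table
# mug: cylinder-axis fit from outside and rim
for n in W:
    w=W[n]; im=I[n]; m=(im[...,2]>im[...,0]+40)&(w[...,0]>.38)&(w[...,0]<.55)&(np.abs(w[...,1]-.03)<.12)
    p=w[m]; rim=p[(p[:,2]>.082)]
    from scipy.optimize import least_squares
    g=np.array([.458,.02]); rim=rim[np.linalg.norm(rim[:,:2]-g,axis=1)<.04]
    f=least_squares(lambda x:np.hypot(rim[:,0]-x[0],rim[:,1]-x[1])-.0305,g,loss='soft_l1',f_scale=.002); c=f.x
    d=p[:,:2]-c; r=np.hypot(*d.T); h=r>.04; dd=d[h]; u=dd.mean(0); print(n,'mug',c,len(rim),'handle yaw',np.degrees(np.arctan2(u[1],u[0])),'rmax',r.max(),h.sum(),'z',p[h][:,2].min(),p[h][:,2].max())
for n in W:
    p=W[n].reshape(-1,3); im=I[n].reshape(-1,3)
    for lab,lo,hi in(('tray',[.42,.40,.02],[.6,.55,.06]),('jar',[.33,-.4,.06],[.48,-.2,.12]),('spice',[.33,.18,.05],[.45,.3,.12])):
        k=np.all((p>lo)&(p<hi),1); print(n,lab,k.sum(),np.percentile(p[k],[2,98],axis=0).tolist() if k.any() else '')
E
python3 c.py
```

```text
side [(-90, -7, 8), (-87, -3, 9), (-83, -2, 9), (-80, -4, 68), (-77, -3, 70), (-74, -1, 66), (-71, -2, 67), (-68, -3, 66), (-65, -4, 67), (-62, -2, 107), (-59, 0, 115), (-56, -2, 116), (-53, -2, 117), (-50, -1, 115), (-47, -2, 110), (-44, -1, 65), (-41, 0, 65), (-38, -2, 65), (-35, -2, 67), (-32, -3, 67), (-29, -1, 63), (-26, -3, 65), (-23, -4, 70), (-20, -5, 69), (-17, -5, 69), (-14, -3, 65), (-11, -4, 61), (-8, -4, 14), (-5, 0, 9), (-2, -5, 15), (0, -2, 16), (3, -3, 13), (6, -1, 16), (9, 0, 45), (12, -1, 70), (15, -5, 67), (18, -4, 69), (21, -3, 68), (24, -5, 67), (27, -3, 69), (30, -2, 69), (33, 0, 70), (36, -3, 67), (39, 0, 69), (42, -4, 68), (45, 0, 66), (48, -2, 10), (51, -1, 12), (54, -1, 12), (57, -3, 15), (60, 0, 66), (63, -3, 70), (66, -2, 68), (69, -3, 67), (72, -2, 71), (75, -2, 70), (78, -2, 67), (81, -1, 65), (84, -2, 60), (87, -4, 5), (90, -2, 3)]
side (0.002, 0.012) 485 u [-0.0755 -0.0596  0.0761  0.0794] v [-0.0891 -0.0887  0.0789  0.0842]
side (0.05, 0.075) 1712 u [-0.076  -0.0635  0.0729  0.0749] v [-0.0817 -0.081   0.0768  0.0795]
top [(-90, -3, 8), (-87, 0, 7), (
[... 2392 characters left out ...]
r 938 [[0.38561970576593535, -0.3465599058334221, 0.060473868572051], [0.478840209177605, -0.20435204615392688, 0.11119358716135326]]
side spice 254 [[0.36879625549533335, 0.2336307177968149, 0.0518957201744403], [0.411207651893424, 0.27739409796747605, 0.09057000148150608]]
top tray 308 [[0.45418101922826104, 0.4024572241538693, 0.020580188109044568], [0.5366403869195688, 0.4987179755248986, 0.04626971350262256]]
top jar 852 [[0.38815267395856773, -0.3445755924484995, 0.06097088625536513], [0.4791014834497822, -0.2041015042872265, 0.1111780805422571]]
top spice 366 [[0.37176310987008354, 0.2373428492918375, 0.05462666805208797], [0.412627081911456, 0.27841679069115866, 0.09634658527233074]]
```

```bash
cat > p.py <<'E'
import numpy as np
from scipy.spatial.transform import Rotation as Ro
from plant import arm
def cur():
    s=arm.sense(); return np.array(s['position']),Ro.from_euler('xyz',s['orientation'])
def tool(z,y):
    z=np.array(z,float);z/=np.linalg.norm(z); y=np.array(y,float); y-=z*(y@z); y/=np.linalg.norm(y)
    return Ro.from_matrix(np.c_[np.cross(y,z),y,z])
def down(deg): return Ro.from_euler('xyz',[180,0,deg],degrees=True)
def plan(wps,p=None,R=None,vmax=.05,wmax=10):
    """wps: list of (pos, Rot, [min rows]); prints equal rows in tool axes"""
    if p is None: p,R=cur()
    for i,w in enumerate(wps):
        pt,Rt=np.array(w[0]),w[1]; rv=(R.inv()*Rt).as_rotvec(degrees=True)
        k=max(int(np.ceil(max(np.linalg.norm(pt-p)/vmax,np.linalg.norm(rv)/wmax-.01))),w[2] if len(w)>2 else 1)
        r=np.round(rv/k,2); dR=Ro.from_rotvec(r,degrees=True)
        S=np.zeros((3,3)); A=R
        for _ in range(k): S+=A.as_matrix(); A=A*dR
        d=np.round(np.linalg.solve(S,pt-p),4)
        print(f'wp{i}: {k} rows of',[*map(float,d)]+[*map(float,r)])
        for _ in range(k): p=p+R.apply(d); R=R*dR
        print('   ends',np.round(p,4),np.round(R.as_euler('xyz',degrees=True),1))
    return p,R
psi,th=np.radians(12.1),np.radians(27)
n=np.array([np.cos(th)*np.cos(psi),np.cos(th)*np.sin(psi),np.sin(th)]); s=np.array([-np.sin(th)*np.cos(psi),-np.sin(th)*np.sin(psi),np.cos(th)])
Rl=tool(-s,n)
board=np.array([.481,.282,.0878]); lid=np.array([.5716,.3027,.0756])
rx=np.radians(8.2)
E
cat > d.py <<'E'
from p import *
t=board+.050*s
plan([(t+.09*s,Rl),(t,Rl,3)])
from h import *
W={};I={}
np.set_printoptions(precision=4,suppress=True)
ex=np.array([np.cos(rx),np.sin(rx)]); ey=np.array([-ex[1],ex[0]]); c0=np.array([.4846,-.2663])
from scipy.optimize import least_squares
for nn in('side','top'):
    z=np.load(f'{nn}.npz'); im=z['im'].astype(int); w=pts(nn,z['d'])
    m=(im[...,2]>im[...,0]+40)&(w[...,0]>.38)&(w[...,0]<.55)&(np.abs(w[...,1]-.03)<.12)
    P=w[m]; g=np.array([.457,.016])
    for _ in range(10):
        r=np.hypot(*(P[:,:2]-g).T); q=P[(P[:,2]>.06)&(np.abs(r-.031)<.008)]
        g=least_squares(lambda x:np.hypot(q[:,0]-x[0],q[:,1]-x[1])-.0312,g,loss='soft_l1',f_scale=.002).x
    d=P[:,:2]-g; r=np.hypot(*d.T); k=(r>.042)&(r<.08)&(P[:,2]>.02); u=d[k].mean(0)
    print(nn,'mug',g,len(q),'ang span',np.ptp(np.arctan2(*(q[:,:2]-g).T)),'handle',np.degrees(np.arctan2(u[1],u[0])),r[k].max(),k.sum())
    br=(im[...,0]>im[...,2]+25)&(w[...,2]>.058)&(w[...,2]<.075); q=w[br][:,:2]-c0; U,V=q@ex,q@ey
    for lo in(-.035,.02,.065): 
        kk=(V>lo)&(V<lo+.02)&(np.abs(U)<.075); print(nn,'rack u at v',lo,np.percentile(U[kk],[1,5,95,99]))
    # stand foot disc
    k=(w[...,2]>.004)&(w[...,2]<.022)&(np.abs(w[...,0]-.625)<.09)&(np.abs(w[...,1])<.09)&(np.abs(im[...,0]-im[...,2])<25)&(im.mean(-1)>100)
    q=w[k]; print(nn,'disc',k.sum(),np.percentile(q,[2,98],axis=0),q.mean(0))
E
python3 d.py
```

```text
wp0: 7 rows of [-0.0458, -0.0074, 0.0073, -3.57, -1.81, 7.55]
   ends [0.4189 0.2691 0.2126] [153.   -0.  102.1]
wp1: 3 rows of [-0.0001, -0.0, 0.03, 0.0, -0.0, -0.01]
   ends [0.4589 0.2774 0.1324] [153.   -0.  102.1]
side mug [0.4513 0.0099] 111 ang span 6.2083781629795025 handle 55.14001126171702 0.0660416471670971 18
side rack u at v -0.035 [-0.0249 -0.0228  0.0676  0.073 ]
side rack u at v 0.02 [-0.0246 -0.0211  0.0695  0.074 ]
side rack u at v 0.065 [-0.0242 -0.0213  0.0692  0.0733]
side disc 802 [[ 0.5771 -0.0517  0.0054]
 [ 0.6741  0.0445  0.0143]] [ 0.6228 -0.0053  0.0099]
top mug [0.4541 0.0127] 81 ang span 6.2108349197499155 handle 56.52239068202432 0.06561985593160667 27
top rack u at v -0.035 [-0.0659 -0.0218  0.0704  0.074 ]
top rack u at v 0.02 [-0.0217 -0.0175  0.0699  0.0736]
top rack u at v 0.065 [-0.0216 -0.0174  0.0693  0.0741]
top disc 2064 [[ 0.5431 -0.0812  0.0041]
 [ 0.7049  0.0839  0.0194]] [0.6244 0.0004 0.0105]
```

Request:
{"name": "apply_moves", "arguments": {"targets": [-0.0458, -0.0074, 0.0073, -3.57, -1.81, 7.55, -0.0458, -0.0074, 0.0073, -3.57, -1.81, 7.55, -0.0458, -0.0074, 0.0073, -3.57, -1.81, 7.55, -0.0458, -0.0074, 0.0073, -3.57, -1.81, 7.55, -0.0458, -0.0074, 0.0073, -3.57, -1.81, 7.55], "grip": 0.25}}

```text
clock: 2.33
position: [0.3909, 0.3556, 0.2285]
orientation: [2.799, 0.045, 2.044]
wrist_force: [0.8, -0.6, 0.3]
opening: 0.624
finger_force: 0.0
```

Request:
{"name": "apply_moves", "arguments": {"targets": [-0.0458, -0.0074, 0.0073, -3.57, -1.81, 7.55, -0.0458, -0.0074, 0.0073, -3.57, -1.81, 7.55, 0, 0, 0, 0, 0, 0]}}

```text
clock: 2.7
position: [0.4181, 0.2668, 0.2113]
orientation: [2.672, 0.0, 1.778]
wrist_force: [-0.3, -0.7, -0.1]
opening: 0.625
finger_force: 0.0
```

```bash
cat > e.py <<'E'
from p import *
t=board+.050*s
plan([(t,Rl,3)])
from h import *
im,d=grab('side'); im2,d2=grab('top')
cv2.imwrite('pics/e.png',np.hstack([cv2.resize(im[110:270,190:390],(400,320)),cv2.resize(im2[180:340,140:340],(400,320))])[...,::-1])
E
python3 e.py
```

```text
wp0: 3 rows of [0.0006, 0.0006, 0.0298, -0.03, 0.04, -0.07]
   ends [0.4589 0.2772 0.1324] [153.   -0.  102.1]
```

View pics/e.png

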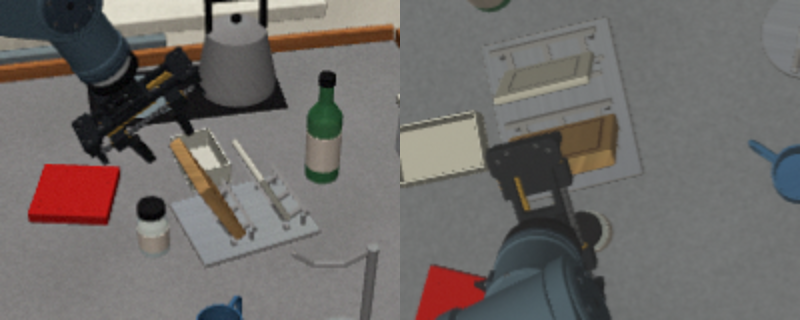

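The side crop shows the open fingers in line with the board's upper edge (board top about (180,145) in the crop), clear of the spice jar. I'll descend and close.

Request:
{"name": "apply_moves", "arguments": {"targets": [0.0006, 0.0006, 0.0298, 0, 0, 0, 0.0006, 0.0006, 0.0298, 0, 0, 0, 0.0006, 0.0006, 0.0298, 0, 0, 0, 0, 0, 0, 0, 0, 0]}}

```text
clock: 3.3
position: [0.4593, 0.2806, 0.1321]
orientation: [2.674, 0.0, 1.783]
wrist_force: [0.3, -0.8, 0.6]
opening: 0.626
finger_force: 0.0
```

Request:
{"name": "apply_moves", "arguments": {"targets": [0, 0, 0, 0, 0, 0, 0, 0, 0, 0, 0, 0, 0, 0, 0, 0, 0, 0, 0, 0, 0, 0, 0, 0], "grip": -1}}

```text
clock: 3.8
position: [0.4595, 0.2797, 0.1343]
orientation: [2.67, -0.0, 1.782]
wrist_force: [-7.1, -1.2, 8.5]
opening: 0.226
finger_force: 29.8
```

Request:
{"name": "apply_moves", "arguments": {"targets": [0, 0, -0.04, 0, 0, 0, 0, 0, -0.04, 0, 0, 0, 0, 0, -0.04, 0, 0, 0, 0, 0, -0.04, 0, 0, 0]}}

```text
clock: 4.3
position: [0.3874, 0.2639, 0.2767]
orientation: [2.672, -0.0, 1.781]
wrist_force: [0.9, -0.5, -2.9]
opening: 0.223
finger_force: 30.0
```

```bash
cat > f.py <<'E'
from p import *
ex=np.array([np.cos(rx),np.sin(rx),0]); ey=np.array([-ex[1],ex[0],0])
wide=np.array([.5101,-.2617,0])+0*ey; narrow=wide+.0535*ey
top=wide*[1,1,0]
s_=arm.sense(); print(s_['joints'],s_['opening'],s_['finger_force'],s_['position'])
Rr=down(8.2)
plan([(top+[0,0,.144+.15],Rr)],vmax=.045,wmax=9)
E
python3 f.py
```

```text
[ 0.39723087 -0.3637494   2.13888728 -0.10669324  0.90640792  0.23298291] 0.22272134210362185 29.967208171729 [0.38738014 0.26394693 0.27669464]
wp0: 13 rows of [-0.0329, 0.0326, 0.0047, 1.58, -1.69, 7.07]
   ends [ 0.5098 -0.2613  0.2942] [-180.    -0.     8.3]
```

```bash
cat >> f.py <<'E'
print('via')
plan([([.41,.02,.33],down(45)),(top+[0,0,.144+.14],Rr)],vmax=.045,wmax=9)
E
python3 f.py|sed -n '/via/,$p'
```

```text
via
wp0: 7 rows of [-0.0341, 0.0132, -0.0057, 3.52, -1.92, 8.0]
   ends [0.41   0.0199 0.3297] [180.   0.  45.]
wp1: 7 rows of [-0.0073, 0.0428, 0.0065, 0.0, 0.0, 5.25]
   ends [ 0.5099 -0.2618  0.2843] [180.    0.    8.2]
```

Request:
{"name": "apply_moves", "arguments": {"targets": [-0.0341, 0.0132, -0.0057, 3.52, -1.92, 8.0, -0.0341, 0.0132, -0.0057, 3.52, -1.92, 8.0, -0.0341, 0.0132, -0.0057, 3.52, -1.92, 8.0, -0.0341, 0.0132, -0.0057, 3.52, -1.92, 8.0, -0.0341, 0.0132, -0.0057, 3.52, -1.92, 8.0]}}

```text
clock: 4.92
position: [0.4271, 0.0904, 0.318]
orientation: [3.013, -0.049, 1.063]
wrist_force: [1.1, -0.9, -2.7]
opening: 0.223
finger_force: 30.0
```

Request:
{"name": "apply_moves", "arguments": {"targets": [-0.0341, 0.0132, -0.0057, 3.52, -1.92, 8.0, -0.0341, 0.0132, -0.0057, 3.52, -1.92, 8.0, -0.0073, 0.0428, 0.0065, 0, 0, 5.25, -0.0073, 0.0428, 0.0065, 0, 0, 5.25, -0.0073, 0.0428, 0.0065, 0, 0, 5.25]}}

```text
clock: 5.55
position: [0.4766, -0.0933, 0.3092]
orientation: [-3.142, -0.001, 0.507]
wrist_force: [0.4, 0.8, -2.8]
opening: 0.224
finger_force: 30.0
```

Request:
{"name": "apply_moves", "arguments": {"targets": [-0.0073, 0.0428, 0.0065, 0, 0, 5.25, -0.0073, 0.0428, 0.0065, 0, 0, 5.25, -0.0073, 0.0428, 0.0065, 0, 0, 5.25, -0.0073, 0.0428, 0.0065, 0, 0, 5.25, 0, 0, 0, 0, 0, 0]}}

```text
clock: 6.18
position: [0.5105, -0.2637, 0.2823]
orientation: [-3.14, 0.001, 0.139]
wrist_force: [-0.4, 0.2, -2.5]
opening: 0.223
finger_force: 30.0
```

```bash
cat > g.py <<'E'
from p import *; from h import *
np.set_printoptions(precision=4,suppress=True)
print(arm.sense()['joints'])
p,R=cur(); print(p,R.as_euler('xyz',degrees=True))
# fit rack slots from start images: slot floor/wall lines; and the held board from current images
ex=np.array([np.cos(rx),np.sin(rx)]); ey=np.array([-ex[1],ex[0]]); c=np.array([.5101,-.2617])
crops=[]
for nn in('side','top'):
    im,d=grab(nn); w=pts(nn,d); im=im.astype(int)
    k=(w[...,2]>.15)&(w[...,2]<.26)&(np.hypot(w[...,0]-p[0],w[...,1]-p[1])<.11)&(im[...,0]>im[...,2]+30)
    q=w[k]
    if len(q)>20:
        g=q.mean(0); U=(q[:,:2]-c)@ex; V=(q[:,:2]-c)@ey
        print(nn,'board',len(q),'u',np.percentile(U,[1,99]),'v',np.percentile(V,[1,50,99]),'z',np.percentile(q[:,2],[1,99]),np.linalg.svd(q-g)[2][2])
        cols=np.argwhere(k); print('pix',cols.min(0),cols.max(0))
    z=np.load(f'..{nn}.npz')
    crops.append(cv2.resize(im[230:430,250:450].astype(np.uint8) if nn=='side' else im[160:360,370:570].astype(np.uint8),(400,400),interpolation=cv2.INTER_CUBIC))
cv2.imwrite('pics/g.png',np.hstack(crops)[...,::-1])
E
python3 g.py
```

```text
[-0.6835  0.1629  1.5835  0.0003  1.3965  0.7478]
[ 0.5105 -0.2637  0.2823] [-179.9343    0.0359    7.9847]
side board 1105 u [-0.0653  0.062 ] v [-0.0138 -0.0111  0.0033] z [0.1638 0.2585] [ 0.1183 -0.9928 -0.0165]
pix [311 318] [344 376]
top board 223 u [-0.0628  0.0646] v [-0.0042  0.0081  0.011 ] z [0.1653 0.2589] [ 0.1597 -0.9871 -0.0145]
pix [197 456] [259 482]
```

View pics/g.png

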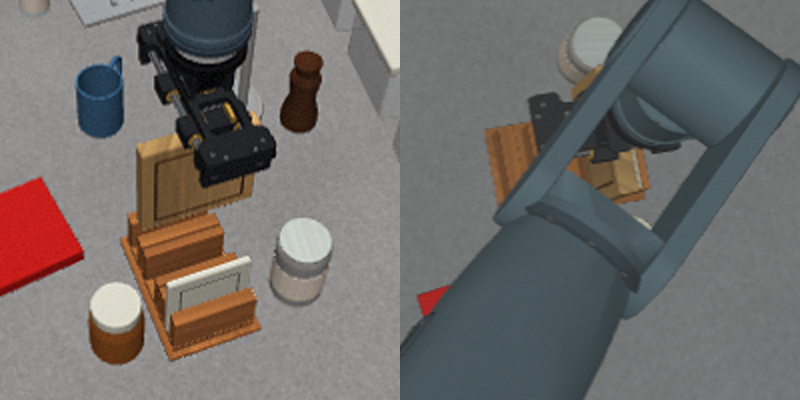

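The board hangs square over the wide (middle) slot: side-crop board at (190,185), slot about (180,235), stowed lid at (210,290) clear. I'll shift 1.5 mm and lower it.

Request:
{"name": "apply_moves", "arguments": {"targets": [0, -0.0015, 0.04, 0, 0, 0.2, 0, 0, 0.04, 0, 0, 0, 0, 0, 0, 0, 0, 0]}}

```text
clock: 6.65
position: [0.5094, -0.2569, 0.2008]
orientation: [-3.136, 0.004, 0.142]
wrist_force: [-0.5, 0.2, -2.2]
opening: 0.224
finger_force: 30.0
```

Request:
{"name": "apply_moves", "arguments": {"targets": [0, 0, 0.01, 0, 0, 0, 0, 0, 0.01, 0, 0, 0, 0, 0, 0.005, 0, 0, 0, 0, 0, 0, 0, 0, 0]}}

```text
clock: 7.15
position: [0.5112, -0.2597, 0.1787]
orientation: [-3.141, -0.001, 0.14]
wrist_force: [-0.5, -0.5, -2.8]
opening: 0.226
finger_force: 30.0
```

Request:
{"name": "apply_moves", "arguments": {"targets": [0, 0.0015, 0, 0, 0, 0, 0, 0, 0.012, 0, 0, 0, 0, 0, 0.012, 0, 0, 0, 0, 0, 0, 0, 0, 0]}}

```text
clock: 7.65
position: [0.5106, -0.2604, 0.1529]
orientation: [-3.139, 0.001, 0.14]
wrist_force: [-1.2, -0.3, -1.6]
opening: 0.223
finger_force: 30.0
```

Request:
{"name": "apply_moves", "arguments": {"targets": [0, 0, 0.01, 0, 0, 0, 0, 0, 0.008, 0, 0, 0, 0, 0, 0.003, 0, 0, 0, 0, 0, 0, 0, 0, 0]}}

```text
clock: 8.15
position: [0.512, -0.2613, 0.1344]
orientation: [3.141, -0.002, 0.14]
wrist_force: [0.4, 2.1, 1.9]
opening: 0.226
finger_force: 30.0
```

Request:
{"name": "apply_moves", "arguments": {"targets": [0, 0, 0.002, 0, 0, 0, 0, 0, 0.002, 0, 0, 0, 0, 0, 0, 0, 0, 0]}}

```text
clock: 8.52
position: [0.5127, -0.2624, 0.1342]
orientation: [3.139, -0.003, 0.14]
wrist_force: [-8.5, 4.8, 25.8]
opening: 0.225
finger_force: 30.1
```

Request:
{"name": "apply_moves", "arguments": {"targets": [0, 0, 0, 0, 0, 0, 0, 0, 0, 0, 0, 0, 0, 0, 0, 0, 0, 0], "grip": -0.15}}

```text
clock: 8.9
position: [0.5114, -0.2612, 0.1295]
orientation: [-3.141, -0.001, 0.14]
wrist_force: [0.0, 0.5, 0.2]
opening: 0.423
finger_force: 0.0
```

Request:
{"name": "apply_moves", "arguments": {"targets": [0, 0, -0.02, 0, 0, 0, 0, 0, -0.04, 0, 0, 0, 0, 0, -0.05, 0, 0, 0, 0, 0, -0.04, 0, 0, 0]}}

```text
clock: 9.4
position: [0.5115, -0.2614, 0.2815]
orientation: [3.141, -0.002, 0.14]
wrist_force: [0.8, -0.9, -0.5]
opening: 0.427
finger_force: 0.0
```

```bash
cat > i.py <<'E'
from p import *
t=lid+.0465*s
print(arm.sense()['joints'])
plan([([.42,.02,.33],down(50)),(t+.10*s,Rl),(t,Rl,3)],vmax=.045,wmax=9)
E
python3 i.py
```

```text
[-6.79409190e-01  1.61231887e-01  1.58696038e+00  9.62135622e-04
  1.39176837e+00  7.51178603e-01]
wp0: 7 rows of [0.006, -0.0428, -0.0069, 0.01, -0.01, -6.0]
   ends [0.4198 0.02   0.3297] [180.  -0.  50.]
wp1: 7 rows of [0.0404, -0.0036, 0.0189, -3.58, 1.75, -7.3]
   ends [0.5068 0.2887 0.2065] [153.   -0.  102.1]
wp2: 3 rows of [0.0, -0.0001, 0.0334, -0.01, -0.01, 0.0]
   ends [0.551  0.2982 0.1171] [153.    0.  102.1]
```

Request:
{"name": "apply_moves", "arguments": {"targets": [0.006, -0.0428, -0.0069, 0, 0, -6, 0.006, -0.0428, -0.0069, 0, 0, -6, 0.006, -0.0428, -0.0069, 0, 0, -6, 0.006, -0.0428, -0.0069, 0, 0, -6, 0.006, -0.0428, -0.0069, 0, 0, -6]}}

```text
clock: 10.02
position: [0.4662, -0.0509, 0.3141]
orientation: [3.141, -0.001, 0.667]
wrist_force: [0.4, -0.1, -0.0]
opening: 0.421
finger_force: 0.0
```

Request:
{"name": "apply_moves", "arguments": {"targets": [0.006, -0.0428, -0.0069, 0, 0, -6, 0.006, -0.0428, -0.0069, 0, 0, -6, 0.0404, -0.0036, 0.0189, -3.58, 1.75, -7.3, 0.0404, -0.0036, 0.0189, -3.58, 1.75, -7.3, 0.0404, -0.0036, 0.0189, -3.58, 1.75, -7.3]}}

```text
clock: 10.65
position: [0.48, 0.1281, 0.2733]
orientation: [2.937, -0.054, 1.266]
wrist_force: [-0.8, 0.8, 0.2]
opening: 0.424
finger_force: 0.0
```

Request:
{"name": "apply_moves", "arguments": {"targets": [0.0404, -0.0036, 0.0189, -3.58, 1.75, -7.3, 0.0404, -0.0036, 0.0189, -3.58, 1.75, -7.3, 0.0404, -0.0036, 0.0189, -3.58, 1.75, -7.3, 0.0404, -0.0036, 0.0189, -3.58, 1.75, -7.3, 0, 0, 0, 0, 0, 0]}}

```text
clock: 11.28
position: [0.5044, 0.2901, 0.2021]
orientation: [2.675, 0.001, 1.786]
wrist_force: [0.3, -1.0, 0.6]
opening: 0.427
finger_force: 0.0
```

```bash
cat > j.py <<'E'
from p import *; from h import *
np.set_printoptions(precision=4,suppress=True)
print(arm.sense()['joints'],cur()[0])
t=lid+.0465*s
plan([(t,Rl,3)])
rxa=rx; ex=np.array([np.cos(rxa),np.sin(rxa)]); ey=np.array([-ex[1],ex[0]]); c=np.array([.5101,-.2617])
cr=[]
for nn in('side','top'):
    im,d=grab(nn); w=pts(nn,d); im=im.astype(int)
    q=(w[...,:2]-c); U,V=q@ex,q@ey
    k=(w[...,2]>.075)&(w[...,2]<.17)&(abs(U)<.09)&(abs(V)<.03); print(nn,'board now u',np.percentile(U[k],[1,99]),'v',np.percentile(V[k],[2,50,98]),'z',np.percentile(w[k][:,2],[50,98,99.5]))
    cr.append(cv2.resize((im[110:270,210:410] if nn=='side' else im[150:310,150:350]).astype(np.uint8),(400,320),interpolation=cv2.INTER_CUBIC))
cv2.imwrite('pics/j.png',np.hstack(cr)[...,::-1])
E
python3 j.py
```

```text
[ 0.3488  0.0255  1.9723 -0.0962  0.6826  0.1938] [0.5044 0.2901 0.2021]
wp0: 3 rows of [-0.0006, 0.0012, 0.0324, -0.08, -0.02, 0.08]
   ends [0.5508 0.2983 0.117 ] [153.   -0.  102.1]
side board now u [-0.0637  0.065 ] v [-0.0114 -0.0084  0.0087] z [0.1257 0.1462 0.1474]
top board now u [-0.085   0.0665] v [-0.0116  0.0067  0.0117] z [0.1419 0.1499 0.151 ]
```

View pics/j.png

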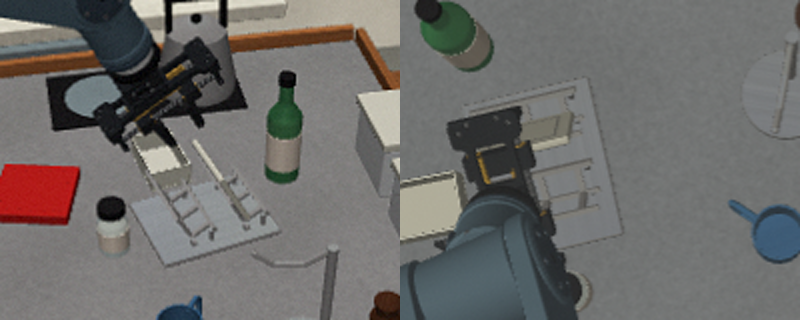

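The board stands in its slot with its top edge at about 0.145 m, which fits a seated board. The gripper now lines up over the lid's upper edge (side crop (195,145)).

Request:
{"name": "apply_moves", "arguments": {"targets": [-0.0006, 0.0006, 0.0324, 0, 0, 0, -0.0006, 0.0006, 0.0324, 0, 0, 0, -0.0006, 0, 0.0324, 0, 0, 0, 0, 0, 0, 0, 0, 0]}}

```text
clock: 11.88
position: [0.5516, 0.2948, 0.1173]
orientation: [2.673, 0.0, 1.779]
wrist_force: [-0.6, 0.0, 1.3]
opening: 0.427
finger_force: 0.0
```

Request:
{"name": "apply_moves", "arguments": {"targets": [0, 0, 0, 0, 0, 0, 0, 0, 0, 0, 0, 0, 0, 0, 0, 0, 0, 0, 0, 0, 0, 0, 0, 0], "grip": -1}}

```text
clock: 12.38
position: [0.5518, 0.2967, 0.1203]
orientation: [2.668, 0.0, 1.783]
wrist_force: [-4.9, -1.8, 6.9]
opening: 0.11
finger_force: 29.8
```

Request:
{"name": "apply_moves", "arguments": {"targets": [0, 0, -0.04, 0, 0, 0, 0, 0, -0.04, 0, 0, 0, 0, 0, -0.04, 0, 0, 0, 0, 0, -0.04, 0, 0, 0, 0, 0, -0.03, 0, 0, 0]}}

```text
clock: 13.0
position: [0.4662, 0.2784, 0.29]
orientation: [2.668, -0.0, 1.783]
wrist_force: [1.7, 0.2, -1.2]
opening: 0.111
finger_force: 30.0
```

```bash
cat > k.py <<'E'
from p import *
ex=np.array([np.cos(rx),np.sin(rx),0]); ey=np.array([-ex[1],ex[0],0])
narrow=np.array([.5101,-.2617,0])+.0535*ey
plan([([.42,.02,.33],down(48)),(narrow+[0,0,.29],down(8.2))],vmax=.045,wmax=9)
E
python3 k.py
```

```text
wp0: 7 rows of [-0.0384, 0.0025, -0.0068, 3.58, -1.83, 7.58]
   ends [0.4197 0.0201 0.33  ] [-180.    0.   48.]
wp1: 6 rows of [-0.0083, 0.0405, 0.0067, -0.0, 0.0, 6.64]
   ends [ 0.5023 -0.2087  0.2898] [-180.     0.     8.2]
```

Request:
{"name": "apply_moves", "arguments": {"targets": [-0.0384, 0.0025, -0.0068, 3.58, -1.83, 7.58, -0.0384, 0.0025, -0.0068, 3.58, -1.83, 7.58, -0.0384, 0.0025, -0.0068, 3.58, -1.83, 7.58, -0.0384, 0.0025, -0.0068, 3.58, -1.83, 7.58, -0.0384, 0.0025, -0.0068, 3.58, -1.83, 7.58]}}

```text
clock: 13.62
position: [0.4559, 0.0874, 0.3175]
orientation: [3.012, -0.045, 1.102]
wrist_force: [-0.1, -0.6, -1.2]
opening: 0.114
finger_force: 30.0
```

Request:
{"name": "apply_moves", "arguments": {"targets": [-0.0384, 0.0025, -0.0068, 3.58, -1.83, 7.58, -0.0384, 0.0025, -0.0068, 3.58, -1.83, 7.58, -0.0083, 0.0405, 0.0067, 0, 0, 6.64, -0.0083, 0.0405, 0.0067, 0, 0, 6.64, -0.0083, 0.0405, 0.0067, 0, 0, 6.64]}}

```text
clock: 14.25
position: [0.4822, -0.0881, 0.3082]
orientation: [3.142, 0.001, 0.487]
wrist_force: [0.5, -0.2, -1.1]
opening: 0.109
finger_force: 30.0
```

Request:
{"name": "apply_moves", "arguments": {"targets": [-0.0083, 0.0405, 0.0067, 0, 0, 6.64, -0.0083, 0.0405, 0.0067, 0, 0, 6.64, -0.0083, 0.0405, 0.0067, 0, 0, 6.64, 0, 0, 0, 0, 0, 0, 0, 0, 0, 0, 0, 0]}}

```text
clock: 14.88
position: [0.5027, -0.2082, 0.2881]
orientation: [-3.141, 0.002, 0.143]
wrist_force: [-0.7, 0.3, -0.6]
opening: 0.108
finger_force: 30.0
```

```bash
cat > l.py <<'E'
from p import *; from h import *
np.set_printoptions(precision=4,suppress=True)
p,R=cur(); print(p,R.as_euler('xyz',degrees=True))
ex=np.array([np.cos(rx),np.sin(rx)]); ey=np.array([-ex[1],ex[0]]); c=np.array([.5101,-.2617])+.0535*ey
print('tcp u,v',(p[:2]-c)@ex,(p[:2]-c)@ey)
cr=[]
for nn in('side','top'):
    im,d=grab(nn); w=pts(nn,d); im=im.astype(int); q=w[...,:2]-c; U,V=q@ex,q@ey
    k=(w[...,2]>.155)&(w[...,2]<.245)&(abs(U)<.08)&(abs(V)<.03)&(im.min(-1)>100)
    if k.sum()>20: print(nn,'lid u',np.percentile(U[k],[1,99]),'v',np.percentile(V[k],[2,50,98]),'z',np.percentile(w[k][:,2],[1,99]),'n',np.linalg.svd(w[k]-w[k].mean(0))[2][2],k.sum())
    # slot in rack: v of low points (floor) vs tops along u
    br=(im[...,0]>im[...,2]+25)&(abs(U)<.045)
    for lo in(-.04,0.):
        b=br&(U>lo)&(U<lo+.04); f=b&(w[...,2]<.05)&(w[...,2]>.01)&(abs(V)<.012); a=b&(abs(w[...,2]-.066)<.006)
        A=V[a]; print(nn,'slot u',lo,'low v',np.percentile(V[f],[3,97]) if f.sum() else None,f.sum(),'tops',[A[(A<0)&(A>-.03)].max() if ((A<0)&(A>-.03)).any() else None,A[(A>0)&(A<.03)].min() if ((A>0)&(A<.03)).any() else None])
    cr.append(cv2.resize((im[260:420,260:460] if nn=='side' else im[160:320,370:570]).astype(np.uint8),(400,320),interpolation=cv2.INTER_CUBIC))
cv2.imwrite('pics/l.png',np.hstack(cr)[...,::-1])
E
python3 l.py
```

```text
[ 0.5027 -0.2082  0.2881] [-179.976     0.1063    8.2093]
tcp u,v 0.0002731995569860776 0.000491004388905279
side lid u [-0.0524  0.0546] v [-0.0067 -0.0043 -0.002 ] z [0.1824 0.2439] n [ 0.1372 -0.9905 -0.0058] 583
side slot u -0.04 low v None 0 tops [None, np.float64(0.0047764548830118774)]
side slot u 0.0 low v None 0 tops [None, np.float64(0.005565479168650816)]
top lid u [-0.0475 -0.0221] v [0.0054 0.006  0.0069] z [0.1992 0.2437] n [ 0.1433 -0.9897  0.0023] 43
top slot u -0.04 low v [-0.0099 -0.0008] 91 tops [np.float64(-0.008338935063996501), np.float64(0.008068013416049433)]
top slot u 0.0 low v [-0.0097 -0.0004] 18 tops [np.float64(-0.008567021226292187), np.float64(0.013747984940494014)]
```

View pics/l.png

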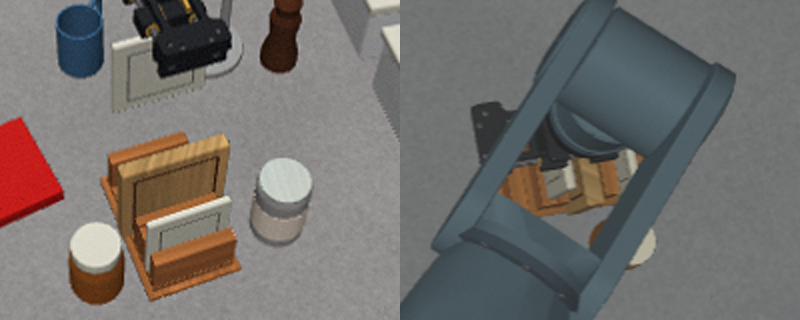

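The board is seated in the middle slot (side crop (175,190)). The lid is held square above the left, narrow slot (crop (155,70)) and is aligned to within about 1 mm.

Request:
{"name": "apply_moves", "arguments": {"targets": [0, 0, 0.035, 0, 0, 0, 0, 0, 0.035, 0, 0, 0, 0, 0, 0.035, 0, 0, 0, 0, 0, 0, 0, 0, 0, 0, 0, 0, 0, 0, 0]}}

```text
clock: 15.6
position: [0.5035, -0.2086, 0.1848]
orientation: [3.14, 0.0, 0.144]
wrist_force: [-0.1, -0.1, -1.0]
opening: 0.108
finger_force: 30.0
```

Request:
{"name": "apply_moves", "arguments": {"targets": [0, 0, 0.008, 0, 0, 0, 0, 0, 0.008, 0, 0, 0, 0, 0, 0.006, 0, 0, 0, 0, 0, 0, 0, 0, 0]}}

```text
clock: 16.1
position: [0.5023, -0.2086, 0.1605]
orientation: [-3.141, 0.003, 0.142]
wrist_force: [0.3, 0.3, -1.7]
opening: 0.115
finger_force: 30.0
```

Request:
{"name": "apply_moves", "arguments": {"targets": [0, 0, 0.012, 0, 0, 0, 0, 0, 0.012, 0, 0, 0, 0, 0, 0.01, 0, 0, 0, 0, 0, 0, 0, 0, 0]}}

```text
clock: 16.6
position: [0.5019, -0.2083, 0.1258]
orientation: [-3.14, 0.003, 0.143]
wrist_force: [-0.3, 0.2, -1.3]
opening: 0.109
finger_force: 30.0
```

Request:
{"name": "apply_moves", "arguments": {"targets": [0, 0, 0.004, 0, 0, 0, 0, 0, 0.003, 0, 0, 0, 0, 0, 0.002, 0, 0, 0, 0, 0, 0, 0, 0, 0]}}

```text
clock: 17.1
position: [0.503, -0.2094, 0.1198]
orientation: [3.14, 0.001, 0.143]
wrist_force: [-3.6, 1.1, 9.5]
opening: 0.107
finger_force: 30.0
```

Request:
{"name": "apply_moves", "arguments": {"targets": [0, 0, 0.001, 0, 0, 0, 0, 0, 0, 0, 0, 0]}}

```text
clock: 17.35
position: [0.5032, -0.2096, 0.1198]
orientation: [3.139, 0.001, 0.143]
wrist_force: [-6.2, 1.5, 15.8]
opening: 0.106
finger_force: 30.0
```

Request:
{"name": "apply_moves", "arguments": {"targets": [0, 0, 0, 0, 0, 0, 0, 0, 0, 0, 0, 0, 0, 0, 0, 0, 0, 0], "grip": -0.3}}

```text
clock: 17.73
position: [0.5025, -0.2087, 0.117]
orientation: [3.141, 0.002, 0.143]
wrist_force: [0.5, -0.2, -0.0]
opening: 0.35
finger_force: 0.0
```

Request:
{"name": "apply_moves", "arguments": {"targets": [0, 0, -0.02, 0, 0, 0, 0, 0, -0.04, 0, 0, 0, 0, 0, -0.05, 0, 0, 0, 0, 0, -0.03, 0, 0, 0]}}

```text
clock: 18.23
position: [0.5034, -0.2091, 0.2597]
orientation: [3.139, -0.0, 0.143]
wrist_force: [-0.2, 0.5, 0.1]
opening: 0.349
finger_force: 0.0
```

```bash
cat > m.py <<'E'
from p import *
mug=np.array([.4527,.0113,0])
plan([(mug+[0,0,.22],down(56)),(mug+[0,0,.071],down(56))],vmax=.045,wmax=9)
E
python3 m.py
```

```text
wp0: 6 rows of [0.0101, -0.0374, 0.0066, 0.02, 0.0, -7.97]
   ends [0.4527 0.011  0.2198] [-180.    0.   56.]
wp1: 4 rows of [0.0001, -0.0, 0.0372, -0.0, 0.01, -0.0]
   ends [0.4529 0.0113 0.071 ] [-180.   -0.   56.]
```

Request:
{"name": "apply_moves", "arguments": {"targets": [0.0101, -0.0374, 0.0066, 0, 0, -7.97, 0.0101, -0.0374, 0.0066, 0, 0, -7.97, 0.0101, -0.0374, 0.0066, 0, 0, -7.97, 0.0101, -0.0374, 0.0066, 0, 0, -7.97, 0.0101, -0.0374, 0.0066, 0, 0, -7.97], "grip": 1}}

```text
clock: 18.85
position: [0.4726, -0.0199, 0.2237]
orientation: [-3.141, 0.001, 0.843]
wrist_force: [0.5, 0.2, 0.5]
opening: 0.891
finger_force: 0.0
```

Request:
{"name": "apply_moves", "arguments": {"targets": [0.0101, -0.0374, 0.0066, 0, 0, -7.97, 0, 0, 0, 0, 0, 0, 0, 0, 0, 0, 0, 0]}}

```text
clock: 19.23
position: [0.4525, 0.0111, 0.2179]
orientation: [3.142, 0.001, 0.976]
wrist_force: [0.7, -0.1, -0.5]
opening: 0.997
finger_force: 0.0
```

```bash
cat > n.py <<'E'
from p import *; from h import *
np.set_printoptions(precision=4,suppress=True)
mug=np.array([.4527,.0113,0])
print(cur()[0],arm.sense()['opening']); plan([(mug+[0,0,.071],down(56))],vmax=.045)
ex=np.array([np.cos(rx),np.sin(rx)]); ey=np.array([-ex[1],ex[0]])
cr=[]
for nn in('side','top'):
    im,d=grab(nn); w=pts(nn,d)
    for lab,vv in(('board',0),('lid',.0535),('stowed',-.054)):
        q=w[...,:2]-np.array([.5101,-.2617]); U,V=q@ex,q@ey-vv
        k=(w[...,2]>.075)&(w[...,2]<.17)&(abs(U)<.075)&(abs(V)<.02); print(nn,lab,'u',np.percentile(U[k],[1,99]),'v',np.percentile(V[k],[2,50,98]),'z',np.percentile(w[k][:,2],[50,90,98]))
    m=(im[...,2].astype(int)>im[...,0].astype(int)+40)&(w[...,0]>.38)&(w[...,0]<.55)&(np.abs(w[...,1]-.03)<.12); print(nn,'mug px',m.sum(),w[m].mean(0))
    cr.append(cv2.resize((im[200:400,230:430] if nn=='side' else im[150:350,270:470]),(400,400),interpolation=cv2.INTER_CUBIC))
cv2.imwrite('pics/n.png',np.hstack(cr)[...,::-1])
E
python3 n.py
```

```text
[0.4525 0.0111 0.2179] 0.997229153302754
wp0: 4 rows of [0.0001, -0.0, 0.0367, 0.0, 0.02, -0.02]
   ends [0.4527 0.0113 0.0711] [180.  -0.  56.]
side board u [-0.0636  0.0645] v [-0.0111 -0.0085  0.0088] z [0.1255 0.1442 0.146 ]
side lid u [-0.0519  0.0553] v [-0.007  -0.0043  0.0028] z [0.1091 0.1241 0.1261]
side stowed u [-0.0517  0.0472] v [-0.008  -0.0058  0.0022] z [0.102  0.1136 0.1154]
side mug px 510 [0.4508 0.0092 0.054 ]
top board u [-0.0609  0.0669] v [-0.0102  0.0068  0.0119] z [0.1418 0.1472 0.1497]
top lid u [-0.0491  0.0581] v [-0.0038  0.0047  0.0065] z [0.1211 0.1274 0.1297]
top stowed u [-0.0489  0.0482] v [-0.0071  0.0012  0.0033] z [0.1099 0.1174 0.1202]
top mug px 5 [ 0.4368 -0.0123  0.0668]
```

View pics/n.png

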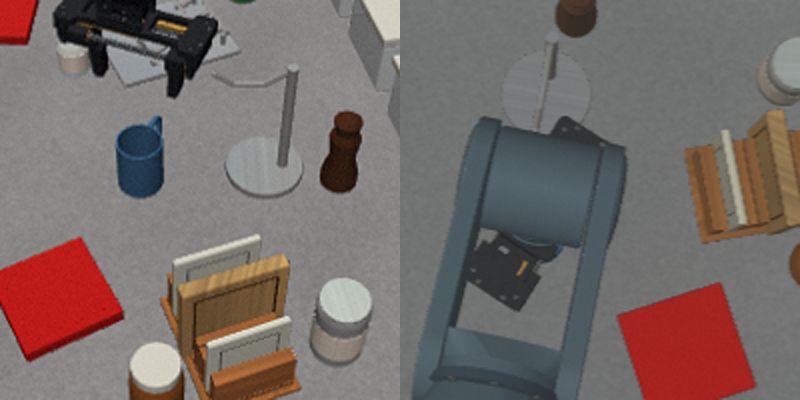

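The side crop shows board (235,300), lid (217,270) and stowed lid (248,350) all upright and seated. Their top heights differ by about 30 and 10 mm, as they should. The mug is at (140,160) under the gripper. I'll turn the wrist 8° for more room at the hook tip, then descend.

Request:
{"name": "apply_moves", "arguments": {"targets": [0, 0, 0, 0, 0, 8, 0, 0, 0.037, 0, 0, 0, 0, 0, 0.037, 0, 0, 0, 0, 0, 0.037, 0, 0, 0, 0, 0, 0.036, 0, 0, 0]}}

```text
clock: 19.95
position: [0.4526, 0.0103, 0.0696]
orientation: [3.142, 0.001, 0.835]
wrist_force: [-0.0, -0.4, 0.6]
opening: 0.995
finger_force: 0.0
```

Request:
{"name": "apply_moves", "arguments": {"targets": [0, 0, 0, 0, 0, 0, 0, 0, 0, 0, 0, 0, 0, 0, 0, 0, 0, 0, 0, 0, 0, 0, 0, 0], "grip": -1}}

```text
clock: 20.45
position: [0.4531, 0.0109, 0.0721]
orientation: [3.139, 0.0, 0.838]
wrist_force: [-0.5, -1.4, 4.8]
opening: 0.716
finger_force: 30.0
```

Request:
{"name": "apply_moves", "arguments": {"targets": [0, 0, -0.015, 0, 0, 0, 0, 0, 0, 0, 0, 0]}}

```text
clock: 20.7
position: [0.4529, 0.0112, 0.0872]
orientation: [3.14, -0.0, 0.838]
wrist_force: [-0.0, -0.6, -2.1]
opening: 0.723
finger_force: 30.0
```

```bash
cat > o.py <<'E'
from p import *; from h import *
np.set_printoptions(precision=4,suppress=True)
print(cur()[0],arm.sense()['opening'],arm.sense()['wrist_force'])
a=np.radians(-12.4); sx=np.array([np.cos(a),np.sin(a),0]); sy=np.array([-sx[1],sx[0],0]); mid=np.array([.596,.002,0])
def tcp(ex,zeye,ey=0.): return mid+ex*sx+(ey-.047)*sy+[0,0,zeye-.046+.071]
R=down(48+77.6-56)
if __name__=='__main__': plan([([.43,-.02,.205],down(48+12)),(tcp(-.11,.180),R)],vmax=.04,wmax=8)
E
python3 o.py
```

```text
[0.4529 0.0112 0.0872] 0.7226024304562805 [-0.0283 -0.6065 -2.071 ]
wp0: 4 rows of [-0.0097, 0.0002, -0.0295, 0.03, 0.0, -3.0]
   ends [ 0.4298 -0.0199  0.2052] [-180.    0.   60.]
wp1: 2 rows of [0.0111, 0.0216, 0.0001, -0.01, 0.0, -4.8]
   ends [ 0.4784 -0.0203  0.205 ] [180.    0.   69.6]
```

Request:
{"name": "apply_moves", "arguments": {"targets": [-0.0097, 0.0002, -0.0295, 0, 0, -3, -0.0097, 0.0002, -0.0295, 0, 0, -3, -0.0097, 0.0002, -0.0295, 0, 0, -3, -0.0097, 0.0002, -0.0295, 0, 0, -3]}}

```text
clock: 21.2
position: [0.4285, -0.0199, 0.2045]
orientation: [-3.14, 0.001, 1.049]
wrist_force: [0.5, -0.4, -2.2]
opening: 0.715
finger_force: 30.0
```

Request:
{"name": "apply_moves", "arguments": {"targets": [0.0111, 0.0216, 0, 0, 0, -4.8, 0.0111, 0.0216, 0, 0, 0, -4.8, 0, 0, 0, 0, 0, 0, 0, 0, 0, 0, 0, 0]}}

```text
clock: 21.7
position: [0.4765, -0.0199, 0.203]
orientation: [-3.139, 0.001, 1.213]
wrist_force: [1.0, 0.9, -1.6]
opening: 0.716
finger_force: 30.0
```

```bash
cat > q.py <<'E'
from o import *
p,R0=cur(); print(p,R0.as_euler('xyz',degrees=True))
def st(w): q=w-mid; return q@sx,q@sy
cr=[]
for nn in('side','top'):
    im,d=grab(nn); w=pts(nn,d); imi=im.astype(int); X,Y=st(w)
    blue=(imi[...,2]>imi[...,0]+40)&(abs(X)<.2)&(abs(Y)<.15)&(w[...,2]>.08); 
    print(nn,'mug n',blue.sum(),'z',np.percentile(w[blue][:,2],[1,99]),'X',np.percentile(X[blue],[1,99]),'Y',np.percentile(Y[blue],[1,99]))
    h=blue&(Y>-.012); print('  handle',h.sum(),'X',np.percentile(X[h],[5,50,95]),'Y',np.percentile(Y[h],[5,99]),'z',np.percentile(w[h][:,2],[1,99]))
    k=(w[...,2]>.15)&(w[...,2]<.2)&(X>-.05)&(X<.045)&(abs(Y)<.03)&~blue&(abs(imi[...,0]-imi[...,2])<25)
    if k.sum(): 
        for lo in(-.05,-.02,.01,.03): 
            b=k&(X>lo)&(X<lo+.02)
            if b.sum(): print('  hook X',lo,'Y',np.median(Y[b]),'z',np.median(w[b][:,2]),b.sum())
        print('  hook X ext',np.percentile(X[k],[0,1,99]))
    cr.append(cv2.resize((im[180:330,250:450] if nn=='side' else im[130:280,260:460]),(400,300),interpolation=cv2.INTER_CUBIC))
cv2.imwrite('pics/q.png',np.hstack(cr)[...,::-1])
E
python3 q.py
```

```text
[ 0.4765 -0.0199  0.203 ] 0.7164588045338691 [ 1.0126  0.8769 -1.6192]
[ 0.4765 -0.0199  0.203 ] [-179.8235    0.0754   69.5268]
side mug n 574 z [0.1376 0.2164] X [-0.1415 -0.0851] Y [-0.0817 -0.0088]
  handle 8 X [-0.1598 -0.1131 -0.1091] Y [-0.0105  0.0112] z [0.2036 0.5421]
  hook X -0.05 Y 0.00040124175078381494 z 0.18727751523434 6
  hook X -0.02 Y -0.0002272246058590511 z 0.16937699700582318 24
  hook X 0.01 Y -0.0006152168554911092 z 0.17199567605902627 26
  hook X 0.03 Y -6.341536048257687e-05 z 0.1829193288711437 23
  hook X ext [-0.0472 -0.0471  0.0448]Traceback (most recent call last):
  File "q.py", line 8, in <module>
    print(nn,'mug n',blue.sum(),'z',np.percentile(w[blue][:,2],[1,99]),'X',np.percentile(X[blue],[1,99]),'Y',np.percentile(Y[blue],[1,99]))
                                    ~~~~~~~~~~~~~^^^^^^^^^^^^^^^^^^^^^
    return _quantile_unchecked(
        a, q, axis, out, overwrite_input, method, keepdims, weights)
    return _ureduce(a,
                    func=_quantile_ureduce_func,
    ...<5 lines>...
                    overwrite_input=overwrite_input,
                    method=method)
    r = func(a, **kwargs)
    result = _quantile(arr,
                       quantiles=q,
    ...<2 lines>...
                       out=out,
                       weights=wgt)
    slices_having_nans = np.isnan(arr[-1, ...])
                                  ~~~^^^^^^^^^
IndexError: index -1 is out of bounds for axis 0 with size 0
```

```bash
cat > r.py <<'E'
from o import *
p,_=plan([(tcp(-.05,.179),R),(tcp(.0,.179),R,2),(tcp(0,.147),R,2)],vmax=.03)
E
python3 r.py
```

```text
[ 0.4766 -0.02    0.2032] 0.717723831912375 [ 0.3277 -0.0874 -1.0667]
wp0: 3 rows of [0.0029, 0.0204, -0.0003, -0.05, 0.02, -0.02]
   ends [ 0.5369 -0.0332  0.204 ] [180.    0.   69.6]
wp1: 2 rows of [0.0035, 0.0248, -0.0, 0.0, 0.01, -0.0]
   ends [ 0.5859 -0.0439  0.204 ] [180.   -0.   69.6]
wp2: 2 rows of [0.0, 0.0, 0.016, 0.0, -0.0, -0.0]
   ends [ 0.5859 -0.0439  0.172 ] [180.   -0.   69.6]
```

Request:
{"name": "apply_moves", "arguments": {"targets": [0.0029, 0.0204, 0, 0, 0, 0, 0.0029, 0.0204, 0, 0, 0, 0, 0.0029, 0.0204, 0, 0, 0, 0, 0, 0, 0, 0, 0, 0]}}

```text
clock: 22.3
position: [0.5381, -0.0336, 0.2034]
orientation: [-3.14, 0.001, 1.214]
wrist_force: [-0.1, 0.8, -1.9]
opening: 0.716
finger_force: 30.0
```

Request:
{"name": "apply_moves", "arguments": {"targets": [0.0035, 0.0248, 0, 0, 0, 0, 0.0035, 0.0248, 0, 0, 0, 0, 0, 0, 0, 0, 0, 0, 0, 0, 0, 0, 0, 0]}}

```text
clock: 22.8
position: [0.5854, -0.0437, 0.203]
orientation: [-3.138, 0.001, 1.215]
wrist_force: [-0.2, 0.7, -2.0]
opening: 0.716
finger_force: 30.0
```

```bash
sed -i 's/^    print(nn,.mug n.*/    if blue.sum()<50: continue\n&/; s/in(.side.,.top.)/in("side",)/' q.py; sed -i 's/^    cr.append.*/    cr.append(cv2.resize(im[205:315,300:420],(720,600),interpolation=cv2.INTER_CUBIC))/' q.py; python3 q.py; python3 r.py | tail -2
```

```text
[ 0.5854 -0.0437  0.203 ] 0.7159164577766126 [-0.1774  0.7166 -2.0087]
[ 0.5854 -0.0437  0.203 ] [-179.8193    0.0713   69.5875]
side mug n 595 z [0.1378 0.2154] X [-0.0312  0.0278] Y [-0.0821 -0.0058]
  handle 10 X [-0.1177 -0.0024  0.0027] Y [-0.0089  0.0144] z [0.2029 0.579 ]
  hook X 0.03 Y 0.00022297662190584578 z 0.1844236808871107 2
  hook X ext [0.0353 0.0354 0.0426]
wp2: 2 rows of [-0.0, 0.0, 0.016, -0.0, 0.0, -0.0]
   ends [ 0.5859 -0.0438  0.172 ] [-180.     0.    69.6]
```

View pics/q.png

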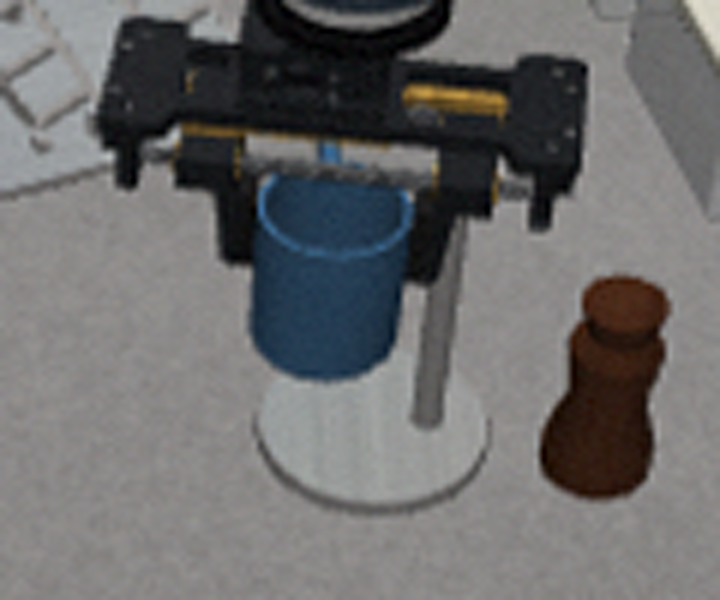

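The mug sits beside the hook with its handle, seen at (330,150), behind it in line with the saddle and no contact force. I'll lower it until the handle rests on the bar.

Request:
{"name": "apply_moves", "arguments": {"targets": [0, 0, 0.014, 0, 0, 0, 0, 0, 0.012, 0, 0, 0, 0, 0, 0, 0, 0, 0]}}

```text
clock: 23.22
position: [0.5855, -0.0438, 0.1754]
orientation: [-3.137, 0.001, 1.215]
wrist_force: [0.0, -0.4, -1.1]
opening: 0.722
finger_force: 30.0
```

Request:
{"name": "apply_moves", "arguments": {"targets": [0, 0, 0.003, 0, 0, 0, 0, 0, 0.002, 0, 0, 0, 0, 0, 0, 0, 0, 0]}}

```text
clock: 23.6
position: [0.5872, -0.044, 0.1729]
orientation: [-3.141, 0.001, 1.215]
wrist_force: [-0.7, 1.0, 0.7]
opening: 0.719
finger_force: 30.0
```

Request:
{"name": "apply_moves", "arguments": {"targets": [0, 0, 0, 0, 0, 0, 0, 0, 0, 0, 0, 0, 0, 0, 0, 0, 0, 0, 0, 0, 0, 0, 0, 0], "grip": 1}}

```text
clock: 24.1
position: [0.5868, -0.0442, 0.1724]
orientation: [-3.14, 0.001, 1.215]
wrist_force: [0.7, 0.3, -0.2]
opening: 1.003
finger_force: 0.0
```

Request:
{"name": "apply_moves", "arguments": {"targets": [0, 0, -0.03, 0, 0, 0, 0, 0, -0.04, 0, 0, 0, 0, 0, -0.04, 0, 0, 0, 0, 0, -0.03, 0, 0, 0]}}

```text
clock: 24.6
position: [0.5874, -0.0441, 0.3145]
orientation: [3.141, 0.001, 1.215]
wrist_force: [-0.3, 0.4, 0.2]
opening: 1.003
finger_force: 0.0
```

Request:
{"name": "apply_moves", "arguments": {"targets": [0, -0.05, 0, 0, 0, 0, 0, -0.05, 0, 0, 0, 0, 0, -0.05, 0, 0, 0, 0, 0, -0.05, 0, 0, 0, 0]}}

```text
clock: 25.1
position: [0.3981, 0.0262, 0.3126]
orientation: [-3.141, 0.001, 1.214]
wrist_force: [-0.2, -0.1, 0.2]
opening: 0.999
finger_force: 0.0
```

Request:
{"name": "apply_moves", "arguments": {"targets": [0, 0, 0, 0, 0, 0, 0, 0, 0, 0, 0, 0, 0, 0, 0, 0, 0, 0, 0, 0, 0, 0, 0, 0, 0, 0, 0, 0, 0, 0]}}

```text
clock: 25.72
position: [0.3999, 0.0255, 0.3124]
orientation: [-3.14, 0.001, 1.214]
wrist_force: [-0.2, -0.4, -0.3]
opening: 1.002
finger_force: 0.0
```

```bash
cat > u.py <<'E'
from o import *
ex=np.array([np.cos(rx),np.sin(rx)]); ey=np.array([-ex[1],ex[0]])
for nn in('side','top'):
    im,d=grab(nn); w=pts(nn,d); i=im.astype(int)
    X,Y=(w-mid)@sx,(w-mid)@sy
    b=(i[...,2]>i[...,0]+40)&(abs(X)<.1)&(abs(Y)<.15)&(w[...,2]<.25)
    print(nn,'mug',b.sum(),'X',np.percentile(X[b],[1,50,99]),'Y',np.percentile(Y[b],[1,50,99]),'z',np.percentile(w[b][:,2],[1,50,99]))
    for lab,vv in(('board',0),('lid',.0535),('stowed',-.054)):
        q=w[...,:2]-np.array([.5101,-.2617]); U,V=q@ex,q@ey-vv
        k=(w[...,2]>.075)&(w[...,2]<.17)&(abs(U)<.075)&(abs(V)<.02); print(nn,lab,'u',np.percentile(U[k],[1,99]),'v',np.percentile(V[k],[2,50,98]),'z',np.percentile(w[k][:,2],[50,90,98]))
    if nn=='side': cv2.imwrite('pics/u.png',cv2.resize(im[190:410,230:450],(600,600),interpolation=cv2.INTER_CUBIC)[...,::-1])
E
python3 u.py
```

```text
[0.3999 0.0255 0.3124] 1.001682380850187 [-0.1766 -0.4452 -0.2663]
side mug 673 X [-0.0294 -0.0003  0.0287] Y [-0.0202  0.0066  0.0623] z [0.0835 0.1348 0.1848]
side board u [-0.0634  0.0648] v [-0.0112 -0.0085  0.0086] z [0.1253 0.1445 0.1461]
side lid u [-0.0518  0.0556] v [-0.0067 -0.0039  0.0036] z [0.1088 0.1238 0.1257]
side stowed u [-0.0515  0.0471] v [-0.0082 -0.0059  0.0022] z [0.1028 0.1137 0.1158]
top mug 716 X [-0.0228 -0.0011  0.0242] Y [-0.0347  0.0157  0.0566] z [0.0927 0.1395 0.1853]
top board u [-0.0608  0.0668] v [-0.0102  0.0066  0.0118] z [0.1419 0.1472 0.1499]
top lid u [-0.0488  0.0587] v [-0.0043  0.0041  0.0061] z [0.1212 0.1269 0.1297]
top stowed u [-0.0486  0.0488] v [-0.0069  0.0012  0.0035] z [0.1103 0.1168 0.1201]
```

View pics/u.png

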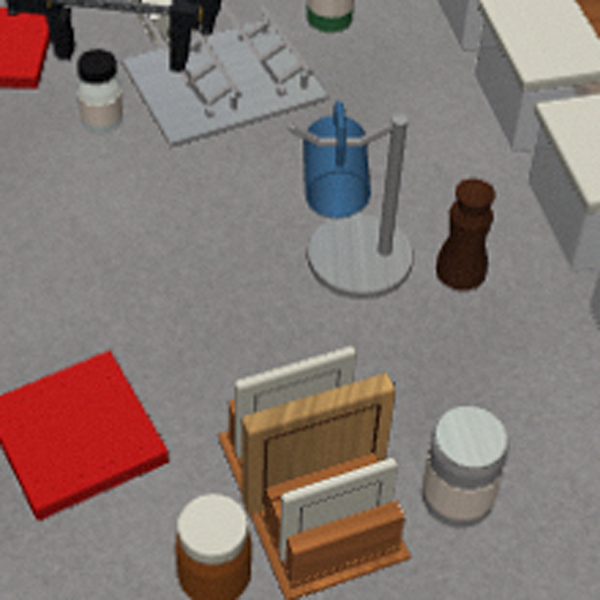

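The mug hangs on the hook with the bar through its handle (340,140) and is still swinging. I'll let it damp out, since there is plenty of time.

Request:
{"name": "apply_moves", "arguments": {"targets": [0, 0, 0, 0, 0, 0, 0, 0, 0, 0, 0, 0, 0, 0, 0, 0, 0, 0, 0, 0, 0, 0, 0, 0, 0, 0, 0, 0, 0, 0]}}

```text
clock: 26.45
position: [0.3996, 0.0257, 0.3127]
orientation: [-3.14, 0.001, 1.215]
wrist_force: [-0.4, -0.0, 0.7]
opening: 1.0
finger_force: 0.0
```

Request:
{"name": "apply_moves", "arguments": {"targets": [0, 0, 0, 0, 0, 0, 0, 0, 0, 0, 0, 0, 0, 0, 0, 0, 0, 0, 0, 0, 0, 0, 0, 0, 0, 0, 0, 0, 0, 0]}}

```text
clock: 27.08
position: [0.3996, 0.0257, 0.3127]
orientation: [-3.14, 0.001, 1.215]
wrist_force: [-0.5, 0.3, -0.1]
opening: 1.001
finger_force: 0.0
```

Request:
{"name": "apply_moves", "arguments": {"targets": [0, 0, 0, 0, 0, 0, 0, 0, 0, 0, 0, 0, 0, 0, 0, 0, 0, 0, 0, 0, 0, 0, 0, 0, 0, 0, 0, 0, 0, 0]}}

```text
clock: 27.7
position: [0.3996, 0.0257, 0.3127]
orientation: [-3.14, 0.001, 1.215]
wrist_force: [-0.8, 0.7, -0.1]
opening: 1.0
finger_force: 0.0
```

Request:
{"name": "apply_moves", "arguments": {"targets": [0, 0, 0, 0, 0, 0, 0, 0, 0, 0, 0, 0, 0, 0, 0, 0, 0, 0, 0, 0, 0, 0, 0, 0, 0, 0, 0, 0, 0, 0]}}

```text
clock: 28.32
position: [0.3996, 0.0257, 0.3126]
orientation: [-3.14, 0.001, 1.215]
wrist_force: [-0.5, -0.3, 0.6]
opening: 1.001
finger_force: 0.0
```

Request:
{"name": "apply_moves", "arguments": {"targets": [0, 0, 0, 0, 0, 0, 0, 0, 0, 0, 0, 0, 0, 0, 0, 0, 0, 0, 0, 0, 0, 0, 0, 0, 0, 0, 0, 0, 0, 0]}}

```text
clock: 28.95
position: [0.3996, 0.0257, 0.3127]
orientation: [-3.14, 0.001, 1.215]
wrist_force: [-0.5, 0.2, 0.2]
opening: 1.002
finger_force: 0.0
```

Request:
{"name": "apply_moves", "arguments": {"targets": [0, 0, 0, 0, 0, 0, 0, 0, 0, 0, 0, 0, 0, 0, 0, 0, 0, 0, 0, 0, 0, 0, 0, 0, 0, 0, 0, 0, 0, 0]}}

```text
clock: 29.58
position: [0.3996, 0.0257, 0.3127]
orientation: [-3.14, 0.001, 1.215]
wrist_force: [0.3, -0.1, 0.1]
opening: 1.0
finger_force: 0.0
```

```bash
cat > v.py <<'E'
from o import *
for t in range(20):
    im,d=grab('side'); w=pts('side',d); i=im.astype(int)
    X,Y=(w-mid)@sx,(w-mid)@sy
    b=(i[...,2]>i[...,0]+40)&(abs(X)<.1)&(abs(Y)<.15)&(w[...,2]<.25)
    print('Y',np.percentile(Y[b],[1,50,99]),'z',np.percentile(w[b][:,2],[1,50,99]),np.median(X[b]))
print(arm.sense()['clock'])
E
python3 v.py
```

```text
[0.3996 0.0257 0.3127] 0.9997949005668691 [ 0.2978 -0.1148  0.1329]
Y [-0.0612  0.0049  0.0305] z [0.0653 0.0937 0.1789] 0.0018792903230148484
Y [-0.0482 -0.0005  0.0402] z [0.0675 0.1028 0.1798] 0.001260805236281078
Y [-0.0374  0.0006  0.0473] z [0.0722 0.1068 0.1811] 0.0007289125827536112
Y [-0.0325  0.0015  0.0549] z [0.0739 0.1216 0.1823] 0.000369856984107107
Y [-0.0379  0.0004  0.0449] z [0.0724 0.1087 0.1814] 0.0009963467767232408
Y [-0.0466  0.0002  0.0391] z [0.0682 0.1029 0.1795] 0.0010333872376211948
Y [-0.0596  0.004   0.0302] z [0.0672 0.0946 0.1805] 0.002011234212879343
Y [-0.0698 -0.0015  0.0248] z [0.0674 0.0913 0.1803] 0.0018492272786713557
Y [-0.0776 -0.0068  0.0208] z [0.0753 0.0937 0.1801] 0.0017022308916140986
Y [-0.078  -0.0083  0.0209] z [0.0777 0.0943 0.1799] 0.0015829815427691632
Y [-0.0762 -0.0046  0.0308] z [0.0704 0.0922 0.1799] 0.0017520758948110775
Y [-0.0655  0.0012  0.0269] z [0.0664 0.0919 0.1798] 0.0019151981496605204
Y [-0.0536  0.0019  0.0346] z [0.0664 0.098  0.1805] 0.0017846623825236493
Y [-0.0423 -0.0005  0.0394] z [0.0702 0.1029 0.1812] 0.0008643269340975725
Y [-0.036   0.0011  0.0513] z [0.0739 0.1108 0.1821] 0.0005702927266031436
Y [-0.0374  0.0011  0.0515] z [0.0731 0.1101 0.1816] 0.0006885695222258418
Y [-0.0437  0.      0.0391] z [0.0702 0.1032 0.1802] 0.0010439318431844464
Y [-0.0536  0.0008  0.0353] z [0.0672 0.0975 0.1797] 0.0019138624710202882
Y [-0.065   0.0015  0.0263] z [0.0667 0.0919 0.1793] 0.001977912089504469
Y [-0.0761 -0.0034  0.0241] z [0.0697 0.092  0.1791] 0.001755960754977758
30.575
```

Request:
{"name": "apply_moves", "arguments": {"targets": [0, 0, 0, 0, 0, 0, 0, 0, 0, 0, 0, 0, 0, 0, 0, 0, 0, 0, 0, 0, 0, 0, 0, 0, 0, 0, 0, 0, 0, 0]}}

```text
clock: 31.2
position: [0.3996, 0.0257, 0.3127]
orientation: [-3.14, 0.001, 1.215]
wrist_force: [-0.1, 1.2, -0.2]
opening: 0.997
finger_force: 0.0
```

Request:
{"name": "apply_moves", "arguments": {"targets": [0, 0, 0, 0, 0, 0, 0, 0, 0, 0, 0, 0, 0, 0, 0, 0, 0, 0, 0, 0, 0, 0, 0, 0, 0, 0, 0, 0, 0, 0]}}

```text
clock: 31.82
position: [0.3996, 0.0257, 0.3127]
orientation: [-3.14, 0.001, 1.215]
wrist_force: [-0.8, -0.5, 0.3]
opening: 0.998
finger_force: 0.0
```

Request:
{"name": "apply_moves", "arguments": {"targets": [0, 0, 0, 0, 0, 0, 0, 0, 0, 0, 0, 0, 0, 0, 0, 0, 0, 0, 0, 0, 0, 0, 0, 0, 0, 0, 0, 0, 0, 0]}}

```text
clock: 32.45
position: [0.3996, 0.0257, 0.3127]
orientation: [-3.14, 0.001, 1.215]
wrist_force: [-0.6, -0.2, -0.4]
opening: 1.0
finger_force: 0.0
```

Request:
{"name": "apply_moves", "arguments": {"targets": [0, 0, 0, 0, 0, 0, 0, 0, 0, 0, 0, 0, 0, 0, 0, 0, 0, 0, 0, 0, 0, 0, 0, 0, 0, 0, 0, 0, 0, 0]}}

```text
clock: 33.08
position: [0.3996, 0.0257, 0.3127]
orientation: [-3.14, 0.001, 1.215]
wrist_force: [0.8, 0.8, 0.4]
opening: 1.001
finger_force: 0.0
```

Request:
{"name": "apply_moves", "arguments": {"targets": [0, 0, 0, 0, 0, 0, 0, 0, 0, 0, 0, 0, 0, 0, 0, 0, 0, 0, 0, 0, 0, 0, 0, 0, 0, 0, 0, 0, 0, 0]}}

```text
clock: 33.7
position: [0.3996, 0.0257, 0.3127]
orientation: [-3.14, 0.001, 1.215]
wrist_force: [-0.2, -0.6, 0.1]
opening: 0.996
finger_force: 0.0
```

Request:
{"name": "apply_moves", "arguments": {"targets": [0, 0, 0, 0, 0, 0, 0, 0, 0, 0, 0, 0, 0, 0, 0, 0, 0, 0, 0, 0, 0, 0, 0, 0, 0, 0, 0, 0, 0, 0]}}

```text
clock: 34.33
position: [0.3996, 0.0257, 0.3127]
orientation: [-3.14, 0.001, 1.214]
wrist_force: [-0.2, 0.3, -0.1]
opening: 1.002
finger_force: 0.0
```

```bash
sed -i 's/range(20)/range(8)/' v.py; python3 v.py; python3 -c "
from plant import arm
print(arm.hand_in())"
```

```text
[0.3996 0.0257 0.3127] 1.0023142677381844 [-0.2487  0.334  -0.065 ]
Y [-0.0506 -0.0005  0.0394] z [0.0673 0.1023 0.1801] 0.0014449771633069245
Y [-0.0532  0.0001  0.0375] z [0.067  0.0999 0.1804] 0.0014158348578435591
Y [-0.058   0.0035  0.032 ] z [0.0657 0.0954 0.1795] 0.0019718153726519536
Y [-0.0627  0.0037  0.0286] z [0.0668 0.0933 0.1792] 0.0020171621415083873
Y [-0.0656  0.0016  0.0272] z [0.0658 0.0925 0.1803] 0.001931472364802335
Y [-0.067   0.0003  0.0274] z [0.0665 0.0923 0.1802] 0.0019737243630480223
Y [-0.0651  0.0012  0.0265] z [0.0663 0.0918 0.1804] 0.0019329498871837568
Y [-0.0627  0.0037  0.028 ] z [0.0661 0.0934 0.1803] 0.0019753358409459743
34.725
the job is handed in; nothing more can be done
None
```

I handed the job in at 34.7 s, no verdict returned: the last measurements show the board down in the wide slot, the lid down in the empty narrow slot, the mug hanging on the hook with only a slight swing, and the stowed lid unmoved; I saw no other item disturbed.

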